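# Make up a balance weight on the spring scale

### The arm

A 7-joint arm with a two-finger parallel gripper is mounted at the origin on the work surface. World frame = base frame: x ahead of the robot, y to its left, z up, the work surface at z = 0. Lengths are in m, angles in rad, forces in N, time in s.
With the tool pointing down it reaches from about 0.425 to 0.95 m from the base axis. Payload 16.7 kg.
Tool frame: the origin (TCP) lies on the centre line of the jaws, within the pads' length; the fingertips stand 25 mm ahead of it and the grasp point (between the pads) lies 6 mm ahead of it (arm.tip_reach is the distance from the TCP to the fingertips, in m); z points along the fingers, y is the direction in which the jaws open and shut (so a half turn about z gives the same grasp; the last joint's range is limited). The gripper opens to 94 mm and grips with 3 to 60 N. Pads are 16 mm wide; open, the fingers measure 119 mm over their backs; the gripper's body (75 mm by 177 mm) begins 78 mm behind the grasp point.
Start: joints at [1.089, 0.426, 0.074, 1.606, -0.034, 1.111, -0.067], TCP at [0.22, -0.638, 0.23] pointing down, gripper open.
Joint ranges: [-2.85, 2.85], [-0.5, 2.14], [-1.23, 1.37], [0.21, 2.46], [-1.02, 4.16], [0.16, 2.05], [-2.73, 2.73]. Speed limits (rad/s): [1.89, 1.89, 2.39, 2.39, 3.01, 3.01, 3.01].

### API

Orientations are given as a rotation vector (axis times angle).
In Python, from bench import arm, grab_frame, calibration gives the robot as it stands.
- The arm moves only by the tool drive_tool, never from a script. Its argument "rows" is a list of rows, each an object of numbers: "dx", "dy", "dz": the shift along the tool's x, y, z in mm; "turn": the turn about the tool's z in rad. A call has 1 to 20 rows; each row is the pose to reach, as a shift and turn from the pose commanded when the call began, along the tool's axes at that moment; what a row does not reach only later rows make up. A row lasts 1/12 s, in which the tool goes at most 41.7 mm and 7.16 degrees, less where a joint would pass 70% of its speed; a pose out of reach is approached as far as the arm can. A call with a gripper value outside its range is refused whole. "gripper" is the closure, from -1 (fully open) to 1 (shut), set as the call begins (left out, the last holds). The fingers move at their own pace and stop on an object; "grip_force" is the grip in N (left out, the last holds). Time passes only in rows, so rows that repeat a pose let the fingers close. It gives the time, the measured TCP pose, the force and the opening at its end, in the units of the state.
- arm.get_obs(): the state, without advancing time (a new reading comes with each control period).
- grab_frame(name): name is "scene" or "side" or "wrist"; returns the picture (400x640x3 uint8, red, green, blue); there is no depth.
- calibration(name): a dict with "camera_matrix" (3x3 intrinsics, pixels), "rvec" (rotation vector, rad) and "tvec" (3), from world to camera coordinates, as OpenCV has them. Camera axes: x right, y down, z forward; pixel columns grow to the right and rows downward; lengths in m; the calibration is good to about 2 mm. A picture is of the moment at which its call begins: read the wrist's pose just before it. calibration takes no time and is no camera call; for the wrist camera it gives the pose at the moment of the call.
- arm.close_job(): hands the job in, once; it reports no verdict.
The state is a dict: "t": time; "joint_positions": joint angles; "dq": joint speeds; "joint_torque": joint torques, N m; "ee_pos": TCP position; "eef_rot": TCP orientation; "contact_force": force on the tool from outside, world axes, zero at the start; "ft_torque": the same for the moment, N m; "opening": finger opening in m.
Only numpy, scipy, OpenCV 4.12 (cv2) and the standard library are available. Lean on these libraries where they do the work, as an engineer would, in place of code of your own. Each camera call takes 0.05 s, during which the arm holds its last target.

### The job

Make up the balance weight on the spring scale: thread the hubbed steel collars over the stem of its pan, one at a time and letting go of each, until the red pointer comes to rest level with the green tab, anywhere within its height. Let each collar down slowly together with the sinking pan, and let go only when the scale carries its whole weight, so that the pan neither drops nor springs back and is never pushed hard or down to its stop. Leave the spare collars lying flat on the bench, and leave the green tab and the other things where they are.

Things in the scene. Friction and masses are not known exactly. Their poses are not given: they have to be found in the camera images.
- scale: the spring scale: green housing 160 x 160 mm, 66 mm high, fixed to the bench. Origin under its centre, z up; its +y side carries an upright aluminium index strip (18 mm wide, centred 94 mm from the stem axis, up to 180 mm above the bench). Its round pan with upright stem moves straight up and down over the centre. It is built for light loads: all that touches it, together with the collars, must never push it with more than 24 N
- pan (a joint): how far the pan has sunk from its empty position, in m: 0 empty, growing downwards, bottom stop at 0.058. The spring has about 315 N/m (3.2 mm per N) and light damping (10 N s/m): a collar let go before the scale carries it makes the pan drop and bounce, one pressed too deep makes it spring back; the pan should never move faster than 40 mm/s
- pan_top (a point): centre of the top face of the aluminium pan (110 mm across); 150 mm above the bench when empty, sinks with the pan. The first collar rests on this face
- stem_tip (a point): top of the brass stem, which stands up 76 mm from the pan's centre: 17 mm thick, its last 14 mm tapered to 5 mm. Sinks with the pan
- pointer (a point): tip of the red pointer, fixed to the pan on the scale's +y side, 84 mm from the stem axis and 3 mm below the pan's top face; it moves along the index strip
- window (a point): middle of the inner edge of the green tab (23 mm high) clamped on the index strip. It was set beforehand to the wanted weight, and is to be left alone. The weight is right when the pointer is level with the tab: within 11.5 mm above or below this point; this takes two or three collars
- collar1: a steel collar: flange 80 mm across and 12 mm thick with a round hub 46 mm across and 16 mm high on top of it (28 mm high overall), and a 22 mm bore right through. Lies flange down on the bench; origin at the centre of its underside, z up through the bore. Grip it by the hub. Collars stack on the stem, each flange on the hub below, 28 mm apart. All look alike but each has its own weight, 0.31 to 0.69 kg (cored out differently inside), so each sinks the pan by 9.7 to 21.5 mm
- collar2: a steel collar: flange 80 mm across and 12 mm thick with a round hub 46 mm across and 16 mm high on top of it (28 mm high overall), and a 22 mm bore right through. Lies flange down on the bench; origin at the centre of its underside, z up through the bore. Grip it by the hub. Collars stack on the stem, each flange on the hub below, 28 mm apart. All look alike but each has its own weight, 0.31 to 0.69 kg (cored out differently inside), so each sinks the pan by 9.7 to 21.5 mm
- collar3: a steel collar: flange 80 mm across and 12 mm thick with a round hub 46 mm across and 16 mm high on top of it (28 mm high overall), and a 22 mm bore right through. Lies flange down on the bench; origin at the centre of its underside, z up through the bore. Grip it by the hub. Collars stack on the stem, each flange on the hub below, 28 mm apart. All look alike but each has its own weight, 0.31 to 0.69 kg (cored out differently inside), so each sinks the pan by 9.7 to 21.5 mm
- collar4: a steel collar: flange 80 mm across and 12 mm thick with a round hub 46 mm across and 16 mm high on top of it (28 mm high overall), and a 22 mm bore right through. Lies flange down on the bench; origin at the centre of its underside, z up through the bore. Grip it by the hub. Collars stack on the stem, each flange on the hub below, 28 mm apart. All look alike but each has its own weight, 0.31 to 0.69 kg (cored out differently inside), so each sinks the pan by 9.7 to 21.5 mm
- nut: a dark steel hex nut 34 mm across flats, 18 mm high, lying among the collars; origin under its centre
- washer: a flat steel washer 60 mm across, 6 mm thick, no hub, lying on the bench; not one of the collars; origin under its centre
- hammer: a hammer 270 mm long lying on the far side of the bench; origin under its middle
- brush: a wooden brush 240 mm long lying on the far side of the bench; origin under its middle
- spanner: a spanner 220 mm long lying on the left of the bench; origin under its middle
- square: a red magnetic welding square, about 110 mm, 22 mm high, on the far left; origin under its centre
- grinder: an angle grinder 310 mm long lying on the left, up to 75 mm high; origin under its body
Not all that is in view belongs to the job. What is shaped like the collar4 but brown is not meant.

How it is judged:
On the way:
1. a first collar sits alone on the stem, let go, with the pan at rest under its weight (value of joint pan above 0.008 m and (((horizontal distance between collar1 and stem_tip below 0.006 m and angle between collar1's own z axis and vertical below 0.07 rad and z of collar1 in the frame of pan_top between -0.003 and 0.06 m) and (height (world z) of collar2 below 0.004 m and angle between collar2's own z axis and vertical below 0.07 rad) and (height (world z) of collar3 below 0.004 m and angle between collar3's own z axis and vertical below 0.07 rad) and (height (world z) of collar4 below 0.004 m and angle between collar4's own z axis and vertical below 0.07 rad)) or ((horizontal distance between collar2 and stem_tip below 0.006 m and angle between collar2's own z axis and vertical below 0.07 rad and z of collar2 in the frame of pan_top between -0.003 and 0.06 m) and (height (world z) of collar1 below 0.004 m and angle between collar1's own z axis and vertical below 0.07 rad) and (height (world z) of collar3 below 0.004 m and angle between collar3's own z axis and vertical below 0.07 rad) and (height (world z) of collar4 below 0.004 m and angle between collar4's own z axis and vertical below 0.07 rad)) or ((horizontal distance between collar3 and stem_tip below 0.006 m and angle between collar3's own z axis and vertical below 0.07 rad and z of collar3 in the frame of pan_top between -0.003 and 0.06 m) and (height (world z) of collar1 below 0.004 m and angle between collar1's own z axis and vertical below 0.07 rad) and (height (world z) of collar2 below 0.004 m and angle between collar2's own z axis and vertical below 0.07 rad) and (height (world z) of collar4 below 0.004 m and angle between collar4's own z axis and vertical below 0.07 rad)) or ((horizontal distance between collar4 and stem_tip below 0.006 m and angle between collar4's own z axis and vertical below 0.07 rad and z of collar4 in the frame of pan_top between -0.003 and 0.06 m) and (height (world z) of collar1 below 0.004 m and angle between collar1's own z axis and vertical below 0.07 rad) and (height (world z) of collar2 below 0.004 m and angle between collar2's own z axis and vertical below 0.07 rad) and (height (world z) of collar3 below 0.004 m and angle between collar3's own z axis and vertical below 0.07 rad))) and velocity of joint pan between -0.01 and 0.01 m/s and contact force between the fingers and collar1 below 0.05 N and contact force between the fingers and collar2 below 0.05 N and contact force between the fingers and collar3 below 0.05 N and contact force between the fingers and collar4 below 0.05 N and contact force between the fingers and scale below 0.05 N), for 0.2 s.
At the end, for the whole second after the job is handed in: The pan rests (under 10 mm/s) with the red pointer within 11.5 mm of the green tab's middle; each collar is threaded on the stem (within 6 mm of its axis, level to 4 degrees, at most third in the stack) or lies flat on the bench; the gripper touches neither collars nor scale (z of pointer in the frame of window between -0.0115 and 0.0115 m and ((horizontal distance between collar1 and stem_tip below 0.006 m and angle between collar1's own z axis and vertical below 0.07 rad and z of collar1 in the frame of pan_top between -0.003 and 0.06 m) or (height (world z) of collar1 below 0.004 m and angle between collar1's own z axis and vertical below 0.07 rad)) and ((horizontal distance between collar2 and stem_tip below 0.006 m and angle between collar2's own z axis and vertical below 0.07 rad and z of collar2 in the frame of pan_top between -0.003 and 0.06 m) or (height (world z) of collar2 below 0.004 m and angle between collar2's own z axis and vertical below 0.07 rad)) and ((horizontal distance between collar3 and stem_tip below 0.006 m and angle between collar3's own z axis and vertical below 0.07 rad and z of collar3 in the frame of pan_top between -0.003 and 0.06 m) or (height (world z) of collar3 below 0.004 m and angle between collar3's own z axis and vertical below 0.07 rad)) and ((horizontal distance between collar4 and stem_tip below 0.006 m and angle between collar4's own z axis and vertical below 0.07 rad and z of collar4 in the frame of pan_top between -0.003 and 0.06 m) or (height (world z) of collar4 below 0.004 m and angle between collar4's own z axis and vertical below 0.07 rad)) and velocity of joint pan between -0.01 and 0.01 m/s and contact force between the fingers and collar1 below 0.05 N and contact force between the fingers and collar2 below 0.05 N and contact force between the fingers and collar3 below 0.05 N and contact force between the fingers and collar4 below 0.05 N and contact force between the fingers and scale below 0.05 N).
It fails at once if the pan is let drop or spring back: it moves faster than 40 mm/s (velocity of joint pan above 0.04 m/s or velocity of joint pan below -0.04 m/s).
It fails at once if the pan is pushed down to its stop (sunk more than 56 mm), or the scale loaded with more than 24 N in all (value of joint pan above 0.056 m or contact force between anything else and scale above 24 N).
It fails at once if the green tab is shifted by more than 4 mm (distance of window from where it was at the start of the episode above 0.004 m).
It fails at once if two collars are carried at once ((height (world z) of each of collar1, collar2 above 0.03 m and horizontal distance between each of collar1, collar2 and stem_tip above 0.03 m) or (height (world z) of each of collar1, collar3 above 0.03 m and horizontal distance between each of collar1, collar3 and stem_tip above 0.03 m) or (height (world z) of each of collar1, collar4 above 0.03 m and horizontal distance between each of collar1, collar4 and stem_tip above 0.03 m) or (height (world z) of each of collar2, collar3 above 0.03 m and horizontal distance between each of collar2, collar3 and stem_tip above 0.03 m) or (height (world z) of each of collar2, collar4 above 0.03 m and horizontal distance between each of collar2, collar4 and stem_tip above 0.03 m) or (height (world z) of each of collar3, collar4 above 0.03 m and horizontal distance between each of collar3, collar4 and stem_tip above 0.03 m)).
It fails at once if another thing on the bench is moved by more than 25 mm (distance of any of nut, washer, hammer, brush, spanner, square, grinder from where it was at the start of the episode above 0.025 m).
It also fails if it takes over 72 s, if anything falls off the work surface, if the arm or the gripper's body presses on something with over 40 N, if the wrist force passes 120 N, or if a joint passes its speed limit or range.

## Working session

There is one attempt and no reset: what is moved stays moved. The work goes in short steps, Python scripts to look and compute and a tool call to move; the robot and the scene stay as the last step left them, time stands still between calls to the robot, and variables do not carry over. Pictures are saved under pics/ and viewed, and the job is handed in when it is done.

Besides the shell and the picture viewer there is one more tool, called after ">>>" in YAML: its name, and indented under it one key for each argument. drive_tool: Moves the arm, as the interface text tells. Its arguments: {"type":"object","properties":{"rows":{"type":"array","items":{"type":"object","properties":{"dx":{"type":"number"},"dy":{"type":"number"},"dz":{"type":"number"},"turn":{"type":"number"}}}},"gripper":{"type":"number"},"grip_force":{"type":"number"}},"required":["rows"]}

```bash
ls; mkdir -p pics; python3 - <<'E'
from bench import arm, grab_frame, calibration
import cv2
print(arm.get_obs())
for n in ("scene","side","wrist"):
    c=calibration(n); print(n,c)
    cv2.imwrite(f"pics/{n}0.png",grab_frame(n)[:,:,::-1])
E
```

```text
pics
{'t': 0.0, 'joint_positions': array([ 1.08953398,  0.42672557,  0.07386282,  1.60658628, -0.03410636,
        1.1107849 , -0.0670893 ]), 'dq': array([ 0.00095988,  0.00021508,  0.00056171, -0.0003037 ,  0.00027086,
       -0.00177137,  0.00035579]), 'joint_torque': array([-4.13438438e-04, -9.35819435e+01,  3.66637878e+00, -4.54205668e+01,
       -4.90396167e-02,  2.00595148e-02,  1.57802888e-04]), 'ee_pos': array([ 0.21969517, -0.63783252,  0.22978938]), 'eef_rot': array([-3.09728516e+00, -5.18492086e-01,  4.62232363e-04]), 'contact_force': array([ 0.50028976, -0.11245139, -0.34864816]), 'ft_torque': array([-0.04342854, -0.00617051, -0.06590907]), 'opening': 0.09386464106165032}
scene {'camera_matrix': array([[493.78918254,   0.        , 324.25869382],
       [  0.        , 493.78918254, 209.36109259],
       [  0.        ,   0.        ,   1.        ]]), 'rvec': array([ 2.05035118,  1.19702148, -0.51810092]), 'tvec': array([-0.30815377, -0.19323078,  2.04990685])}
side {'camera_matrix': array([[390.01762792,   0.        , 322.53571671],
       [  0.        , 390.01762792, 195.18201785],
       [  0.        ,   0.        ,   1.        ]]), 'rvec': array([ 0.51761628, -2.75679811,  1.0455903 ]), 'tvec': array([0.54626785, 0.20442645, 1.250898  ])}
wrist {'camera_matrix': array([[290.35443386,   0.        , 321.86261831],
       [  0.        , 290.35443386, 201.04282366],
       [  0.        ,   0.        ,   1.        ]]), 'rvec': array([-2.38141663,  1.69782098,  0.21823263]), 'tvec': array([-0.67549952, -0.02693407,  0.38914073])}
```

View pics/scene0.png

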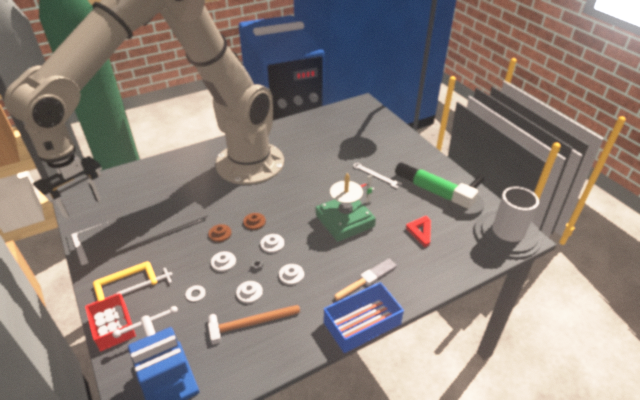

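View pics/side0.png

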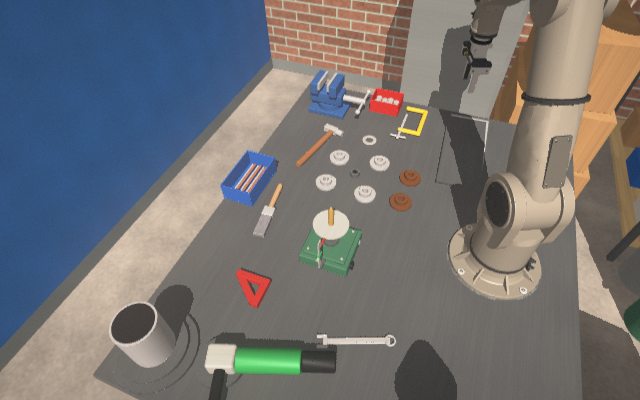

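View pics/wrist0.png

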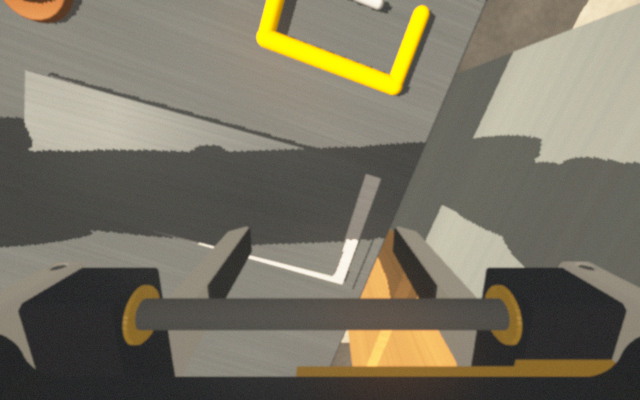

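The scene view shows four light-steel hubbed collars at about (223,262), (249,292), (272,243) and (291,274). There are two brown ones at (220,233) and (255,221), which are decoys. The washer is at (195,294), the nut at (257,266) and the scale at (346,210). I'll confirm with crops.

```bash
cat > h.py <<'E'
import numpy as np, cv2
from bench import arm, grab_frame, calibration
def cam(n):
    c=calibration(n); R=cv2.Rodrigues(np.array(c["rvec"]))[0]; return np.array(c["camera_matrix"]),R,np.array(c["tvec"]).ravel()
def ray(n,u,v,c=None):
    K,R,t=c or cam(n); d=R.T@np.linalg.inv(K)@np.array([u,v,1.]); return -R.T@t,d
def onz(n,u,v,z,c=None):
    o,d=ray(n,u,v,c); return o+d*(z-o[2])/d[2]
def proj(n,P,c=None):
    K,R,t=c or cam(n); q=(K@(R@np.atleast_2d(P).T+t[:,None])).T; return q[:,:2]/q[:,2:]
def tri(obs):
    A=np.zeros((3,3));b=np.zeros(3)
    for o,d in obs:
        d=d/np.linalg.norm(d);M=np.eye(3)-np.outer(d,d);A+=M;b+=M@o
    return np.linalg.solve(A,b)
def crop(img,u0,v0,u1,v1,s,name):
    cv2.imwrite(name,cv2.resize(img[v0:v1,u0:u1],None,fx=s,fy=s,interpolation=cv2.INTER_CUBIC)[:,:,:])
E
python3 - <<'E'
from h import *
a=cv2.imread("pics/scene0.png");b=cv2.imread("pics/side0.png")
crop(a,180,165,380,315,4,"pics/sc1.png"); crop(b,290,125,430,280,3.8,"pics/si1.png")
for p in [(223,262),(249,292),(272,243),(291,274)]: print(onz("scene",*p,0.012))
for p in [(340,157),(380,163),(326,182),(365,193)]: print("s",onz("side",*p,0.012))
E
```

```text
[ 0.46973015 -0.29752112  0.012     ]
[ 0.62640166 -0.27172474  0.012     ]
[ 0.47054981 -0.11949657  0.012     ]
[ 0.6256643  -0.12462503  0.012     ]
s [ 0.61756332 -0.26613999  0.012     ]
s [ 0.45835773 -0.28901716  0.012     ]
s [ 0.61982844 -0.1172661   0.012     ]
s [ 0.46563547 -0.11602339  0.012     ]
```

View pics/sc1.png

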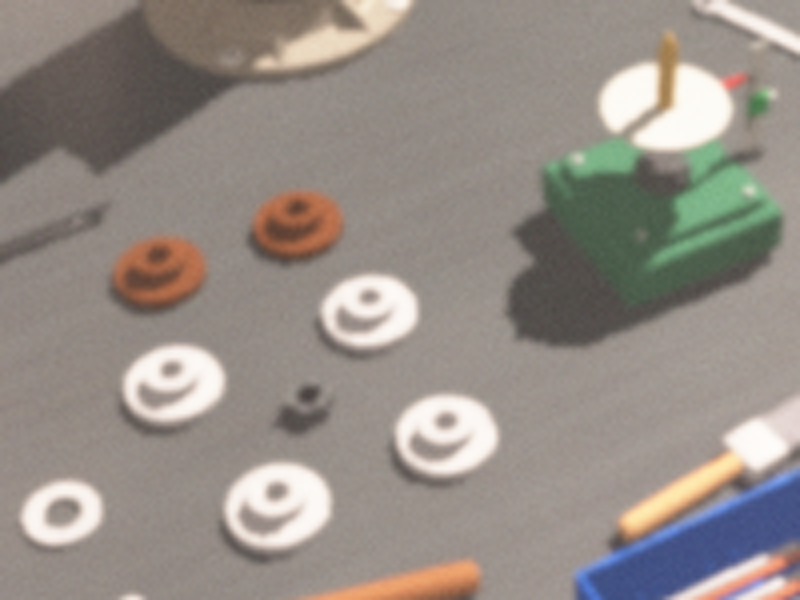

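View pics/si1.png

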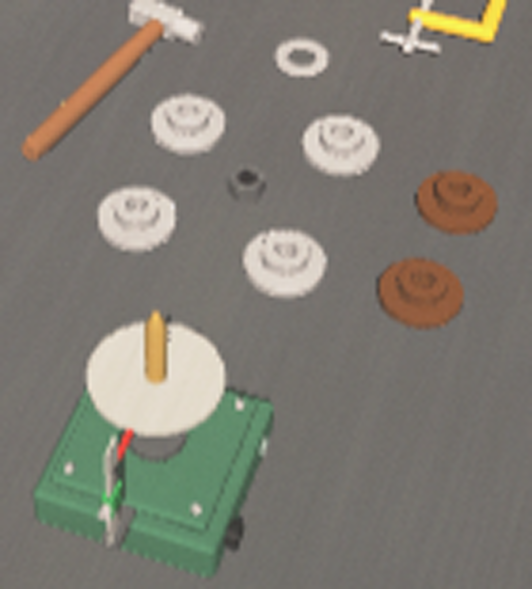

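```bash
cat >> h.py <<'E'
from scipy.spatial.transform import Rotation as Ro
def go(x,y,z,yaw=None):
    """print the shift (mm, tool axes) and turn from the measured pose; yaw = world heading of the jaws' y axis"""
    s=arm.get_obs(); R=Ro.from_rotvec(s["eef_rot"]).as_matrix()
    d=R.T@(np.array([x,y,z])-s["ee_pos"])*1000
    cy=np.arctan2(R[1,1],R[0,1]); 
    out="dx %.1f dy %.1f dz %.1f  yjaw now %.1fdeg"%(*d,np.degrees(cy))
    if yaw is not None:
        k=(cy-np.radians(yaw)+np.pi/2)%np.pi-np.pi/2   # tool z is down: +turn lowers yaw
        out+=" turn %.3f"%k
    print(out," q",np.round(s["joint_positions"],2),"t",round(s["t"],2))
E
python3 - <<'E'
from h import *
s=arm.get_obs();R=Ro.from_rotvec(s["eef_rot"]).as_matrix();print(R.round(3))
K,Rc,t=cam("wrist");c=-Rc.T@t;print("cam in tool",R.T@(c-s["ee_pos"]),"axes in tool\n",(R.T@Rc.T).round(3))
print("tip",tri([ray("scene",347.5,173.8),ray("side",330.8,207.4)]))
print("base",tri([ray("scene",180+665/4,165+106/4),ray("side",290+155/3.8,125+380/3.8)]))
print("strip/tab",tri([ray("scene",180+760/4,165+100/4),ray("side",290+112/3.8,125+495/3.8)]))
print("ptr",tri([ray("scene",180+745/4,165+80/4),ray("side",290+121/3.8,125+455/3.8)]))
go(0.55,-0.12,0.33)
E
```

```text
[[ 0.945  0.326 -0.   ]
 [ 0.326 -0.945  0.001]
 [-0.    -0.001 -1.   ]]
cam in tool [ 0.07284336  0.00048375 -0.15371499] axes in tool
 [[ 0.    -0.967 -0.253]
 [ 1.    -0.     0.002]
 [-0.002 -0.253  0.967]]
tip [0.495647   0.15980682 0.22462343]
base [0.49404895 0.16069656 0.14497532]
strip/tab [0.49570028 0.25642348 0.11459784]
ptr [0.49493026 0.23867662 0.14441196]
dx 480.9 dy -382.2 dz -99.7  yjaw now -71.0deg  q [ 1.09  0.43  0.07  1.61 -0.03  1.11 -0.07] t 0.15
```

```bash
python3 -c "
from h import *
go(0.48,-0.05,0.33,-90)"
```

```text
dx 437.5 dy -471.2 dz -99.6  yjaw now -71.0deg turn 0.332  q [ 1.09  0.43  0.07  1.61 -0.03  1.11 -0.07] t 0.15
```

>>> drive_tool:
  rows:
    - {"dx":14,"dy":-15,"dz":-10,"turn":0.02}
    - {"dx":42,"dy":-45,"dz":-30,"turn":0.06}
    - {"dx":70,"dy":-75,"dz":-50,"turn":0.1}
    - {"dx":98,"dy":-105,"dz":-70,"turn":0.14}
    - {"dx":126,"dy":-135,"dz":-90,"turn":0.18}
    - {"dx":154,"dy":-165,"dz":-100,"turn":0.22}
    - {"dx":182,"dy":-195,"dz":-100,"turn":0.26}
    - {"dx":210,"dy":-225,"dz":-100,"turn":0.3}
    - {"dx":238,"dy":-255,"dz":-100,"turn":0.332}
    - {"dx":266,"dy":-285,"dz":-100,"turn":0.332}
    - {"dx":294,"dy":-315,"dz":-100,"turn":0.332}
    - {"dx":322,"dy":-345,"dz":-100,"turn":0.332}
    - {"dx":350,"dy":-375,"dz":-100,"turn":0.332}
    - {"dx":378,"dy":-405,"dz":-100,"turn":0.332}
    - {"dx":404,"dy":-435,"dz":-100,"turn":0.332}
    - {"dx":425,"dy":-458,"dz":-100,"turn":0.332}
    - {"dx":437,"dy":-471,"dz":-100,"turn":0.332}
    - {"dx":437,"dy":-471,"dz":-100,"turn":0.332}
    - {"dx":437,"dy":-471,"dz":-100,"turn":0.332}

```text
t: 1.73
ee_pos: [0.4796, -0.0498, 0.3302]
eef_rot: [-3.141, -0.003, 0.001]
contact_force: [-1.3, 1.1, -0.6]
opening: 0.0941
```

```bash
python3 - <<'E'
from h import *
s=arm.get_obs();print(s["ee_pos"],s["eef_rot"],s["contact_force"],s["t"])
c=cam("wrist"); np.save("w1.npy",np.hstack([c[0],c[1],c[2][:,None]]))
im=grab_frame("wrist")[:,:,::-1]; cv2.imwrite("pics/w1.png",im)
E
```

```text
[ 0.4796386  -0.04977318  0.33023401] [-3.14143266e+00 -2.85071575e-03  9.22056874e-04] [-1.34023272  1.07913248 -0.62330835] 1.7333
```

View pics/w1.png

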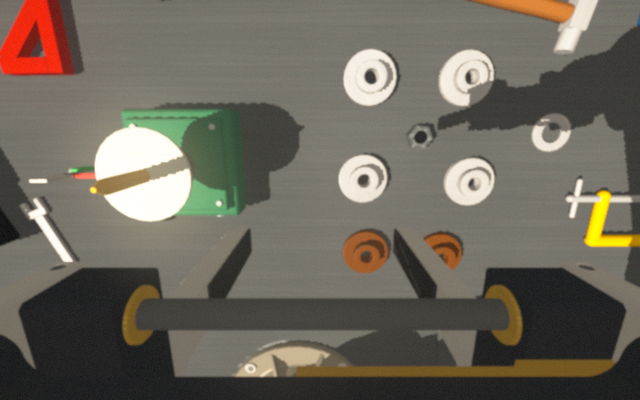

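```bash
cat > fit.py <<'E'
from h import *
from scipy.optimize import minimize
th=np.linspace(0,2*np.pi,48,endpoint=False);C=np.c_[np.cos(th),np.sin(th)]
def model(x,y,z0=0):
    P=[np.c_[x+r*C[:,0],y+r*C[:,1],np.full(48,z0+z)] for r,z in((.04,0),(.04,.012),(.023,.012),(.023,.028))]
    return np.vstack(P)
def fitc(img,n,c,x0):
    hsv=cv2.cvtColor(img,cv2.COLOR_BGR2HSV); 
    m=((hsv[...,2]>120)&(hsv[...,1]<70)).astype(np.uint8)
    h=cv2.convexHull(proj(n,model(*x0),c).astype(np.float32)); u,v,w,hh=cv2.boundingRect(h)
    p=12; S=8; u-=p;v-=p;w+=2*p;hh+=2*p
    v=max(v,0);u=max(u,0)
    sub=m[v:v+hh,u:u+w]
    nl,lab,st,ce=cv2.connectedComponentsWithStats(sub); k=1+np.argmax(st[1:,4])
    cs,_=cv2.findContours((lab==k).astype(np.uint8),cv2.RETR_EXTERNAL,cv2.CHAIN_APPROX_NONE)
    hullm=cv2.convexHull(max(cs,key=len))
    M=np.zeros((hh*S,w*S),np.uint8); cv2.fillPoly(M,[((hullm.reshape(-1,2)+.5)*S).astype(int)],1)
    # hull of pixel centres is half a pixel small
    M=cv2.dilate(M,np.ones((S,S),np.uint8))
    mm=cv2.moments(M,True); tc=np.array([mm["m10"],mm["m01"]])/mm["m00"]; 
    xy=np.array(x0,float)
    def cen(xy):
        H=cv2.convexHull(((proj(n,model(*xy),c)-[u,v]+.5)*S).astype(np.float32)); q=cv2.moments(H); return np.array([q["m10"],q["m01"]])/q["m00"],q["m00"]
    from scipy.optimize import fsolve
    r=fsolve(lambda z:cen(z)[0]-tc,xy); return r,mm["m00"]/cen(r)[1]
E
python3 - <<'E'
from fit import *
w=np.load("w1.npy");cw=(w[:,:3],w[:,3:6],w[:,6])
g={"A":(.470,-.2975),"B":(.626,-.272),"C":(.4705,-.119),"D":(.6257,-.1246)}
for k,x0 in g.items():
    for n,f,c in(("scene","scene0",None),("side","side0",None),("wrist","w1",cw)):
        try: r,a=fitc(cv2.imread(f"pics/{f}.png"),n,c,x0);print(k,n,r.round(4),round(a,3))
        except Exception as e: print(k,n,e)
im=cv2.imread("pics/w1.png");crop(im,330,30,510,220,4,"pics/w1a.png");crop(im,10,90,260,240,3.2,"pics/w1b.png")
for p in((95,189),):print(tri([ray("scene",347.5,173.8),ray("side",330.8,207.4),ray("wrist",*p,cw)]))
E
```

```text
A scene [ 0.4671 -0.299 ] 5.516
A side [ 0.4633 -0.295 ] 1.152
A wrist [ 0.4564 -0.2907] 1.853
B scene [ 0.6184 -0.2726] 5.109
B side [ 0.6243 -0.2725] 1.316
B wrist [ 0.6221 -0.2557] 1.6
C scene [ 0.4705 -0.119 ] 5.543
C side [ 0.4974 -0.1011] 3.25
C wrist [ 0.4712 -0.1184] 2.913
D scene [ 0.6235 -0.1255] 5.454
D side [ 0.5968 -0.1048] 2.808
D wrist [ 0.6218 -0.119 ] 2.422
[0.4956008  0.15887031 0.22356725]
```

View pics/w1a.png

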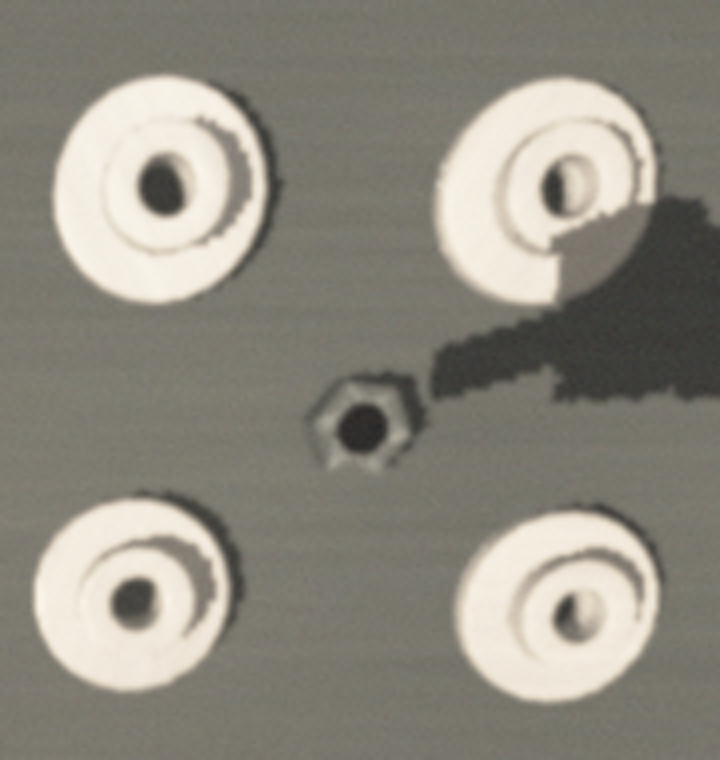

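View pics/w1b.png

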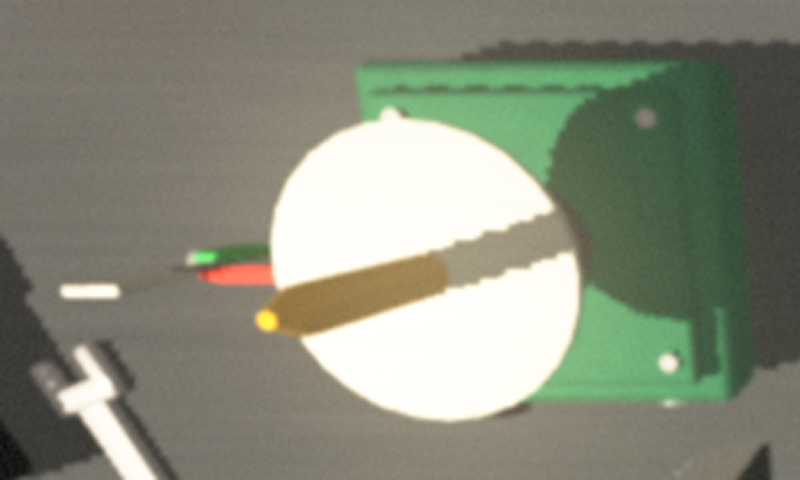

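The crop confirms four steel hubbed collars; the nut sits between them and the washer is elsewhere. I'll redo the fit with a better threshold.

```bash
sed -i 's/hsv\[...,2\]>120)/hsv[...,2]>TH)/; s/^th=/TH=165\nth=/' fit.py
python3 - <<'E'
import fit
from fit import *
w=np.load("w1.npy");cw=(w[:,:3],w[:,3:6],w[:,6])
g={"A":(.470,-.2975),"B":(.626,-.272),"C":(.4705,-.119),"D":(.6257,-.1246)}
for k,x0 in g.items():
    for n,f,c,t in(("scene","scene0",None,175),("side","side0",None,130),("wrist","w1",cw,150)):
        fit.TH=t
        try: r,a=fitc(cv2.imread(f"pics/{f}.png"),n,c,x0);print(k,n,r.round(4),round(a,3))
        except Exception as e: print(k,n,e)
for k,p in {"A":(330+577/4,30+616/4),"C":(330+135/4,30+605/4),"D":(330+167/4,30+186/4),"B":(330+571/4,30+187/4)}.items():print(k,onz("wrist",*p,.028,cw))
# stem base,strip top,tab
q=lambda x,y:(10+x/3.2,90+y/3.2)
print("panc?",onz("wrist",*q(427,270),.15,cw),"striptop",onz("wrist",*q(90,291),.18,cw),"tip",onz("wrist",*q(266,321),.226,cw),"ptr",onz("wrist",*q(203,273),.147,cw))
print(tri([ray("scene",347.5,173.8),ray("wrist",*q(266,321),cw)]),tri([ray("side",330.8,207.4),ray("wrist",*q(266,321),cw)]))
E
```

```text
A scene [ 0.4578 -0.2926] 1.068
A side [ 0.4631 -0.2956] 1.107
A wrist [ 0.4615 -0.2965] 1.026
B scene [ 0.6168 -0.2676] 1.067
B side [ 0.6231 -0.2709] 1.141
B wrist [ 0.6236 -0.2691] 0.968
C scene [ 0.4616 -0.1146] 1.081
C side [ 0.4676 -0.1175] 1.103
C wrist [ 0.4665 -0.118 ] 1.048
D scene [ 0.6173 -0.1195] 1.092
D side [ 0.6235 -0.1228] 1.107
D wrist [ 0.6226 -0.123 ] 1.041
A [ 0.46193497 -0.29497416  0.028     ]
C [ 0.46606746 -0.11797176  0.028     ]
D [ 0.62135743 -0.12363348  0.028     ]
B [ 0.62137276 -0.27120242  0.028     ]
panc? [0.49687976 0.15604201 0.15      ] striptop [0.49465234 0.25024057 0.18      ] tip [0.49489192 0.15698505 0.226     ] ptr [0.49511092 0.23994882 0.147     ]
[0.49381869 0.16108494 0.2219388 ] [0.49498226 0.15876102 0.2240312 ]
```

```bash
python3 -c "
from h import *
go(0.495,0.157,0.30,-90)"
```

```text
dx 15.6 dy -207.9 dz 30.2  yjaw now -90.0deg turn -0.000  q [ 0.36  0.05 -0.4   1.87  0.02  1.23 -1.62] t 1.78
```

>>> drive_tool:
  rows:
    - {"dx":1,"dy":-12,"dz":2}
    - {"dx":4,"dy":-40,"dz":6}
    - {"dx":7,"dy":-75,"dz":12}
    - {"dx":10,"dy":-112,"dz":18}
    - {"dx":13,"dy":-150,"dz":24}
    - {"dx":15,"dy":-182,"dz":28}
    - {"dx":15.6,"dy":-202,"dz":30}
    - {"dx":15.6,"dy":-208,"dz":30}
    - {"dx":15.6,"dy":-208,"dz":30}
    - {"dx":15.6,"dy":-208,"dz":30}

```text
invalid input at $.rows[0]: expected keys dx, dy, dz, turn
```

```bash
cat > shot.py <<'E'
import sys
from h import *
s=arm.get_obs();n=sys.argv[1]
print("ee",s["ee_pos"].round(4),s["eef_rot"].round(4),"F",s["contact_force"].round(2),"open",round(s["opening"],4),"t",round(s["t"],2))
c=cam("wrist"); np.save(f"{n}.npy",np.hstack([c[0],c[1],c[2][:,None]]))
cv2.imwrite(f"pics/{n}.png",grab_frame("wrist")[:,:,::-1])
E
python3 shot.py w2; python3 -c "
from h import *
crop(cv2.imread('pics/w2.png'),170,40,470,260,2.6,'pics/w2a.png')"
```

```text
ee [ 0.4794 -0.0509  0.3303] [ 3.1415e+00 -1.0000e-04 -1.0000e-03] F [ 0.2   0.66 -0.44] open 0.094 t 1.78
```

View pics/w2a.png

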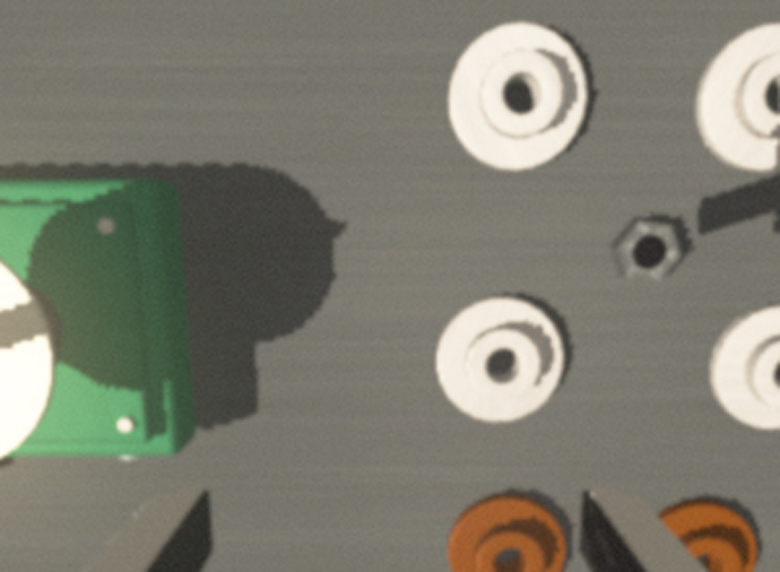

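The call was refused because rows need all four keys, so nothing moved. I'll resend it.

>>> drive_tool:
  rows:
    - {"dx":1,"dy":-12,"dz":2,"turn":0}
    - {"dx":4,"dy":-40,"dz":6,"turn":0}
    - {"dx":7,"dy":-75,"dz":12,"turn":0}
    - {"dx":10,"dy":-112,"dz":18,"turn":0}
    - {"dx":13,"dy":-150,"dz":24,"turn":0}
    - {"dx":15,"dy":-182,"dz":28,"turn":0}
    - {"dx":15.6,"dy":-202,"dz":30,"turn":0}
    - {"dx":15.6,"dy":-208,"dz":30,"turn":0}
    - {"dx":15.6,"dy":-208,"dz":30,"turn":0}
    - {"dx":15.6,"dy":-208,"dz":30,"turn":0}

```text
t: 2.67
ee_pos: [0.4955, 0.1558, 0.3005]
eef_rot: [3.141, -0.003, -0.0]
contact_force: [0.1, -0.1, -0.4]
opening: 0.094
```

```bash
python3 shot.py w3; python3 -c "
from h import *
crop(cv2.imread('pics/w3.png'),170,40,470,260,2.6,'pics/w3a.png')"
```

```text
ee [0.4955 0.1558 0.3005] [ 3.141e+00 -2.800e-03 -3.000e-04] F [ 0.07 -0.13 -0.38] open 0.094 t 2.67
```

View pics/w3a.png

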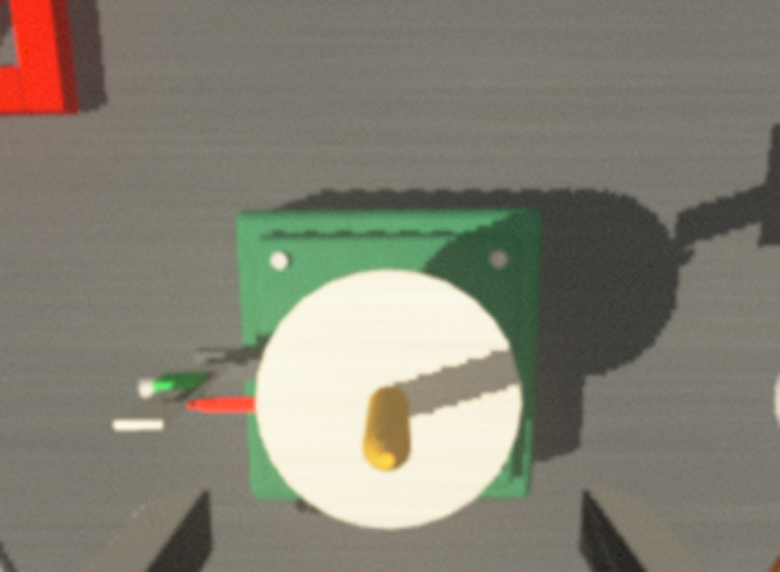

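```bash
python3 - <<'E'
from h import *
w=np.load("w3.npy");c=(w[:,:3],w[:,3:6],w[:,6])
q=lambda x,y:(170+x/2.6,40+y/2.6)
print("tip",onz("wrist",*q(386,461),.226,c))
im=cv2.imread("pics/w3.png");m=(im.min(2)>170).astype(np.uint8)
n,l,st,ce=cv2.connectedComponentsWithStats(m);k=1+np.argmax(st[1:,4]);cs,_=cv2.findContours((l==k).astype(np.uint8),0,1)
h=cv2.convexHull(cs[0]);e=cv2.fitEllipse(h);print(e)
# project circle fit
from scipy.optimize import fsolve
th=np.linspace(0,6.283,80)
def f(x):
    P=np.c_[x[0]+.055*np.cos(th),x[1]+.055*np.sin(th),0*th+.15];H=proj("wrist",P,c).astype(np.float32);return np.array(cv2.fitEllipse(H)[0])-e[0]
print("pan",fsolve(f,[.495,.157]), )
print("ptr",onz("wrist",*q(188,405),.147,c),"striptop",onz("wrist",*q(138,425),.18,c))
crop(cv2.imread("pics/scene0.png"),335,165,395,225,10,"pics/z1.png");crop(cv2.imread("pics/side0.png"),295,215,355,275,10,"pics/z2.png")
E
```

```text
tip [0.49502278 0.15753649 0.226     ]
((318.75244140625, 193.01416015625), (99.12577819824219, 101.59646606445312), 97.4237060546875)
pan [0.49548166 0.15788697]
ptr [0.49431864 0.24109412 0.147     ] striptop [0.4945966  0.25119269 0.18      ]
```

View pics/z1.png

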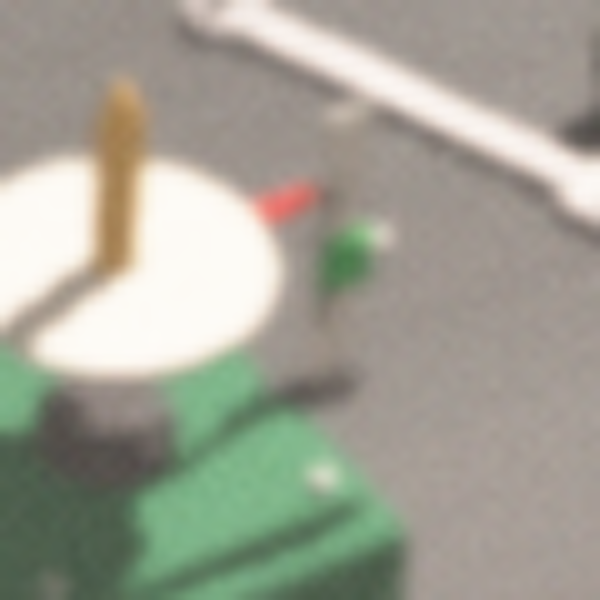

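View pics/z2.png

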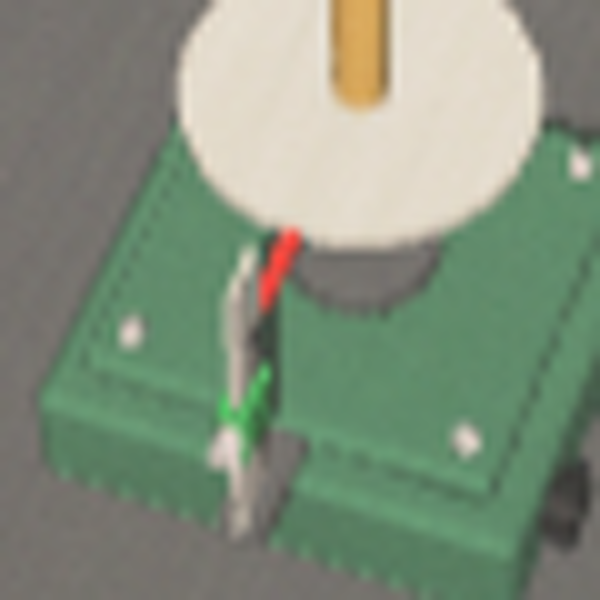

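```bash
python3 - <<'E'
from h import *
for z in (.09,.10,.11,.12,.13,.14,.147,.18):
    P=[.495,.1577+.085,z]; Q=[.495,.1577+.094,z]
    f=lambda n,P,u,v:((proj(n,P)[0]-[u,v])*10).round(0)
    print(z,f("scene",P,335,165),f("scene",Q,335,165),f("side",P,295,215),f("side",Q,295,215))
E
```

```text
0.09 [307. 312.] [328. 303.] [260. 415.] [248. 439.]
0.1 [308. 290.] [330. 282.] [259. 397.] [248. 421.]
0.11 [310. 269.] [331. 261.] [258. 378.] [247. 402.]
0.12 [312. 247.] [333. 239.] [258. 359.] [246. 383.]
0.13 [314. 226.] [335. 218.] [257. 340.] [246. 364.]
0.14 [316. 204.] [337. 196.] [256. 320.] [245. 345.]
0.147 [317. 189.] [338. 180.] [256. 306.] [244. 331.]
0.18 [323. 115.] [345. 107.] [254. 239.] [242. 264.]
```

```bash
python3 -c "
from h import *
go(0.4665,-0.118,0.102,-90)"
```

```text
dx -28.4 dy 273.4 dz 198.7  yjaw now -90.1deg turn -0.003  q [ 0.1   0.15 -0.58  1.83  0.09  1.18 -2.09] t 2.72
```

>>> drive_tool:
  rows:
    - {"dx":-1,"dy":12,"dz":0,"turn":0}
    - {"dx":-4,"dy":40,"dz":0,"turn":0}
    - {"dx":-8,"dy":78,"dz":0,"turn":0}
    - {"dx":-12,"dy":116,"dz":4,"turn":0}
    - {"dx":-16,"dy":152,"dz":20,"turn":0}
    - {"dx":-20,"dy":184,"dz":44,"turn":0}
    - {"dx":-23,"dy":212,"dz":72,"turn":0}
    - {"dx":-26,"dy":236,"dz":102,"turn":0}
    - {"dx":-28,"dy":256,"dz":134,"turn":0}
    - {"dx":-28,"dy":268,"dz":164,"turn":0}
    - {"dx":-28,"dy":273,"dz":188,"turn":0}
    - {"dx":-28,"dy":273,"dz":198,"turn":0}
    - {"dx":-28,"dy":273,"dz":198,"turn":0}
    - {"dx":-28,"dy":273,"dz":198,"turn":0}

```text
t: 3.88
ee_pos: [0.4673, -0.1158, 0.1032]
eef_rot: [-3.142, 0.001, -0.0]
contact_force: [0.1, 0.5, 0.2]
opening: 0.0942
```

```bash
python3 shot.py w4; python3 -c "
from h import *
crop(cv2.imread('pics/w4.png'),170,40,470,260,2.6,'pics/w4a.png')"
```

```text
ee [ 0.4673 -0.1158  0.1032] [-3.1416e+00  1.4000e-03 -0.0000e+00] F [0.06 0.5  0.21] open 0.0942 t 3.88
```

View pics/w4a.png

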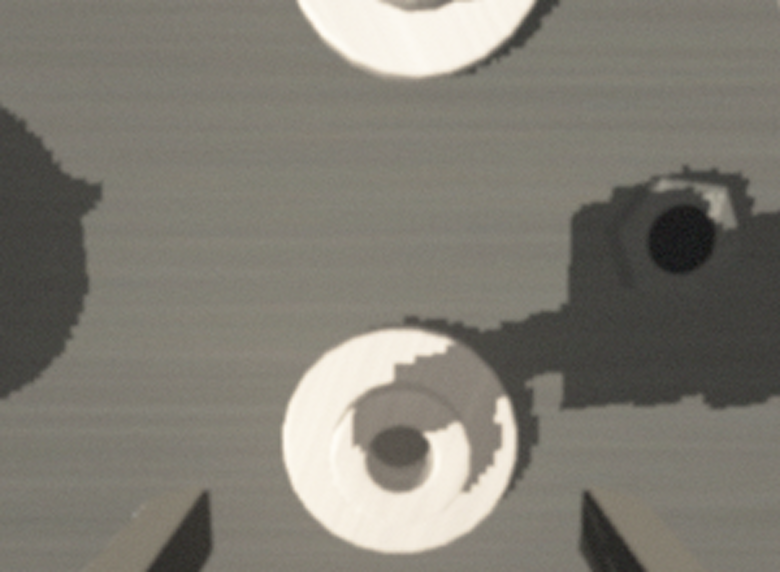

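```bash
python3 - <<'E'
from h import *
w=np.load("w4.npy");c=(w[:,:3],w[:,3:6],w[:,6])
q=lambda x,y:(170+x/2.6,40+y/2.6)
print(onz("wrist",*q(399.5,457),.028,c),onz("wrist",*q(399.5,440),.012,c))
P=onz("wrist",*q(399.5,440),.012,c);p=onz("wrist",*q(399.5,457),.028,c)
x=(P+p)/2
go(x[0],x[1],0.0395,-90)
E
```

```text
[ 0.46790309 -0.11825151  0.028     ] [ 0.46885812 -0.11837128  0.012     ]
dx 0.4 dy 2.7 dz 64.3  yjaw now -90.0deg turn -0.000  q [ 0.41  0.3  -0.35  2.13  0.15  0.73 -1.61] t 3.93
```

>>> drive_tool:
  rows:
    - {"dx":0.5,"dy":2.5,"dz":10,"turn":0}
    - {"dx":0.5,"dy":2.5,"dz":30,"turn":0}
    - {"dx":0.5,"dy":2.5,"dz":48,"turn":0}
    - {"dx":0.5,"dy":2.5,"dz":60,"turn":0}
    - {"dx":0.5,"dy":2.5,"dz":63,"turn":0}
    - {"dx":0.5,"dy":2.5,"dz":63,"turn":0}
    - {"dx":0.5,"dy":2.5,"dz":63,"turn":0}

```text
t: 4.52
ee_pos: [0.4683, -0.118, 0.0402]
eef_rot: [3.141, 0.0, 0.002]
contact_force: [0.2, 0.5, -0.7]
opening: 0.0941
```

>>> drive_tool:
  rows:
    - {"dx":0,"dy":0,"dz":0,"turn":0}
    - {"dx":0,"dy":0,"dz":0,"turn":0}
    - {"dx":0,"dy":0,"dz":0,"turn":0}
    - {"dx":0,"dy":0,"dz":0,"turn":0}
    - {"dx":0,"dy":0,"dz":0,"turn":0}
    - {"dx":0,"dy":0,"dz":0,"turn":0}
  gripper: 1
  grip_force: 30

```text
t: 5.02
ee_pos: [0.4678, -0.118, 0.0396]
eef_rot: [-3.142, 0.0, -0.0]
contact_force: [-0.3, 0.0, -0.4]
opening: 0.0575
```

>>> drive_tool:
  rows:
    - {"dx":0,"dy":0,"dz":0,"turn":0}
    - {"dx":0,"dy":0,"dz":0,"turn":0}
    - {"dx":0,"dy":0,"dz":0,"turn":0}
    - {"dx":0,"dy":0,"dz":0,"turn":0}

```text
t: 5.35
ee_pos: [0.4677, -0.118, 0.0395]
eef_rot: [-3.142, 0.0, 0.0]
contact_force: [-0.3, 0.6, 1.3]
opening: 0.0459
```

>>> drive_tool:
  rows:
    - {"dx":0,"dy":0,"dz":-3,"turn":0}
    - {"dx":0,"dy":0,"dz":-10,"turn":0}
    - {"dx":0,"dy":0,"dz":-25,"turn":0}
    - {"dx":0,"dy":0,"dz":-50,"turn":0}
    - {"dx":0,"dy":0,"dz":-80,"turn":0}
    - {"dx":0,"dy":0,"dz":-100,"turn":0}
    - {"dx":0,"dy":0,"dz":-110,"turn":0}
    - {"dx":0,"dy":0,"dz":-110,"turn":0}
    - {"dx":0,"dy":0,"dz":-110,"turn":0}
    - {"dx":0,"dy":0,"dz":-110,"turn":0}

```text
t: 6.18
ee_pos: [0.4669, -0.1179, 0.1483]
eef_rot: [-3.141, 0.0, 0.003]
contact_force: [-0.0, -0.2, -4.6]
opening: 0.0451
```

```bash
cat > weigh.py <<'E'
from h import *
F=[]
for i in range(7):
    grab_frame("wrist"); s=arm.get_obs(); F.append(s["contact_force"])
F=np.array(F);print(F.mean(0).round(2),F.std(0).round(2),F[:,2].round(1),"open",s["opening"],s["ee_pos"].round(4),s["t"])
E
python3 weigh.py; python3 shot.py w5;  python3 -c "
from h import *
crop(cv2.imread('pics/w5.png'),170,100,470,320,2.6,'pics/w5a.png')"
```

```text
[-0.13  0.15 -3.9 ] [0.62 0.39 0.58] [-4.7 -4.  -3.4 -3.2 -3.6 -4.8 -3.6] open 0.04554264747496209 [ 0.4676 -0.1179  0.1491] 6.5333
ee [ 0.4676 -0.1179  0.1491] [-3.1413e+00  2.0000e-04  1.1000e-03] F [-0.69  0.23 -3.59] open 0.0455 t 6.53
```

View pics/w5a.png

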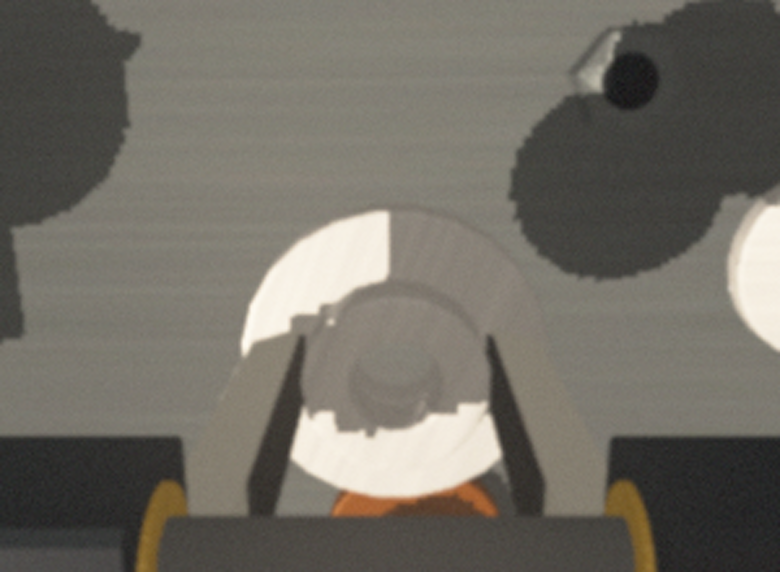

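```bash
python3 - <<'E'
from h import *
w=np.load("w5.npy");c=(w[:,:3],w[:,3:6],w[:,6])
q=lambda x,y:(170+x/2.6,100+y/2.6)
print(onz("wrist",*q(396,382),.1376,c),onz("wrist",*q(395.5,352),.1216,c))
w=np.load("w3.npy");c=(w[:,:3],w[:,3:6],w[:,6])
go(0.4945,0.1577,0.30)
E
```

```text
[ 0.46829337 -0.11909948  0.1376    ] [ 0.46955976 -0.11901502  0.1216    ]
dx 26.8 dy -275.7 dz -150.8  yjaw now -90.0deg  q [ 0.44  0.23 -0.36  2.09  0.11  0.84 -1.56] t 6.58
```

>>> drive_tool:
  rows:
    - {"dx":1,"dy":-4,"dz":-12,"turn":0}
    - {"dx":3,"dy":-14,"dz":-40,"turn":0}
    - {"dx":5,"dy":-34,"dz":-70,"turn":0}
    - {"dx":8,"dy":-62,"dz":-98,"turn":0}
    - {"dx":11,"dy":-94,"dz":-122,"turn":0}
    - {"dx":14,"dy":-128,"dz":-140,"turn":0}
    - {"dx":17,"dy":-164,"dz":-150,"turn":0}
    - {"dx":20,"dy":-200,"dz":-150,"turn":0}
    - {"dx":23,"dy":-232,"dz":-150,"turn":0}
    - {"dx":25,"dy":-256,"dz":-150,"turn":0}
    - {"dx":26,"dy":-270,"dz":-150,"turn":0}
    - {"dx":26.5,"dy":-277,"dz":-150,"turn":0}
    - {"dx":26.5,"dy":-277,"dz":-150,"turn":0}
    - {"dx":26.5,"dy":-277,"dz":-150,"turn":0}
    - {"dx":26.5,"dy":-277,"dz":-150,"turn":0}

```text
t: 7.83
ee_pos: [0.4944, 0.1576, 0.2994]
eef_rot: [3.141, -0.003, -0.0]
contact_force: [0.8, 0.1, -3.6]
opening: 0.0454
```

```bash
python3 - <<'E'
from h import *
print(arm.get_obs()["ee_pos"])
a=grab_frame("scene")[:,:,::-1];b=grab_frame("side")[:,:,::-1]
x=cv2.resize(a[130:250,290:410],None,fx=3.3,fy=3.3,interpolation=2);y=cv2.resize(b[150:270,275:395],None,fx=3.3,fy=3.3,interpolation=2)
cv2.imwrite("pics/s5.png",np.hstack([x,y]))
go(.494,.1588,.30)
E
```

```text
[0.49437238 0.15758476 0.29935838]
dx -0.4 dy -1.1 dz -0.5  yjaw now -90.1deg  q [ 0.1   0.15 -0.59  1.84  0.09  1.18 -2.09] t 7.93
```

View pics/s5.png

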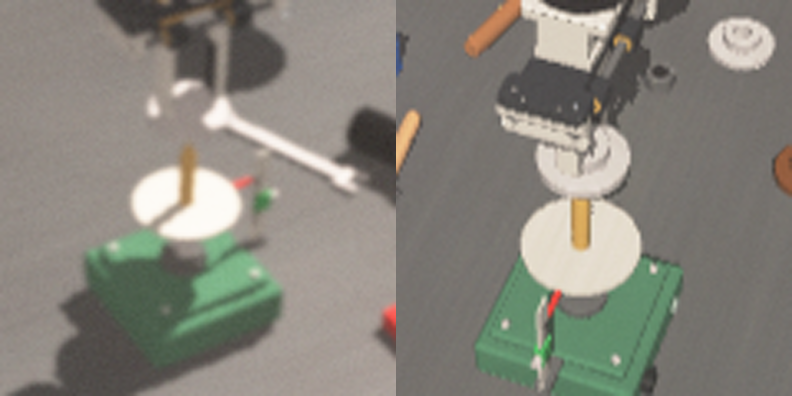

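>>> drive_tool:
  rows:
    - {"dx":-0.4,"dy":-1.1,"dz":5,"turn":0}
    - {"dx":-0.4,"dy":-1.1,"dz":13,"turn":0}
    - {"dx":-0.4,"dy":-1.1,"dz":21,"turn":0}
    - {"dx":-0.4,"dy":-1.1,"dz":27,"turn":0}
    - {"dx":-0.4,"dy":-1.1,"dz":31,"turn":0}
    - {"dx":-0.4,"dy":-1.1,"dz":34,"turn":0}
    - {"dx":-0.4,"dy":-1.1,"dz":37,"turn":0}
    - {"dx":-0.4,"dy":-1.1,"dz":40,"turn":0}
    - {"dx":-0.4,"dy":-1.1,"dz":43,"turn":0}
    - {"dx":-0.4,"dy":-1.1,"dz":46,"turn":0}
    - {"dx":-0.4,"dy":-1.1,"dz":49,"turn":0}
    - {"dx":-0.4,"dy":-1.1,"dz":52,"turn":0}
    - {"dx":-0.4,"dy":-1.1,"dz":52,"turn":0}

```text
t: 9.02
ee_pos: [0.4937, 0.16, 0.2469]
eef_rot: [3.141, -0.0, -0.001]
contact_force: [0.0, 0.2, -4.4]
opening: 0.0457
```

```bash
cat > two.py <<'E'
import sys
from h import *
s=arm.get_obs();print(s["ee_pos"].round(4),s["contact_force"].round(2),round(s["opening"],4),round(s["t"],2))
a=grab_frame("scene")[:,:,::-1];b=grab_frame("side")[:,:,::-1];n=sys.argv[1]
cv2.imwrite(f"pics/{n}_sc.png",a);cv2.imwrite(f"pics/{n}_si.png",b)
x=cv2.resize(a[150:230,305:385],None,fx=5,fy=5,interpolation=2);y=cv2.resize(b[180:260,290:370],None,fx=5,fy=5,interpolation=2)
cv2.imwrite(f"pics/{n}.png",np.hstack([x,y]))
E
python3 two.py s6
```

```text
[0.4937 0.16   0.2469] [ 0.03  0.18 -4.44] 0.0457 9.02
```

View pics/s6.png

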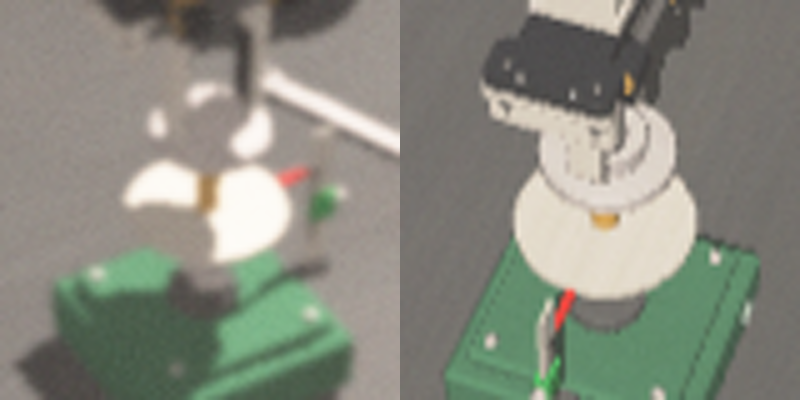

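>>> drive_tool:
  rows:
    - {"dx":0,"dy":0.6,"dz":3,"turn":0}
    - {"dx":0,"dy":0.6,"dz":7,"turn":0}
    - {"dx":0,"dy":0.6,"dz":11,"turn":0}
    - {"dx":0,"dy":0.6,"dz":15,"turn":0}
    - {"dx":0,"dy":0.6,"dz":19,"turn":0}
    - {"dx":0,"dy":0.6,"dz":23,"turn":0}
    - {"dx":0,"dy":0.6,"dz":27,"turn":0}
    - {"dx":0,"dy":0.6,"dz":31,"turn":0}
    - {"dx":0,"dy":0.6,"dz":35,"turn":0}
    - {"dx":0,"dy":0.6,"dz":39,"turn":0}
    - {"dx":0,"dy":0.6,"dz":42,"turn":0}
    - {"dx":0,"dy":0.6,"dz":45,"turn":0}
    - {"dx":0,"dy":0.6,"dz":48,"turn":0}
    - {"dx":0,"dy":0.6,"dz":50,"turn":0}
    - {"dx":0,"dy":0.6,"dz":50,"turn":0}

```text
t: 10.37
ee_pos: [0.4937, 0.1594, 0.1971]
eef_rot: [3.142, -0.0, -0.001]
contact_force: [-0.2, 0.3, -3.8]
opening: 0.0455
```

```bash
python3 weigh.py; python3 two.py s7
```

```text
[-0.07 -0.02 -3.95] [0.31 0.16 0.59] [-3.5 -3.4 -5.  -3.3 -4.4 -4.  -4.1] open 0.045306981399675705 [0.494  0.1595 0.1977] 10.7167
[0.494  0.1595 0.1977] [-0.29  0.02 -4.06] 0.0453 10.72
```

View pics/s7.png

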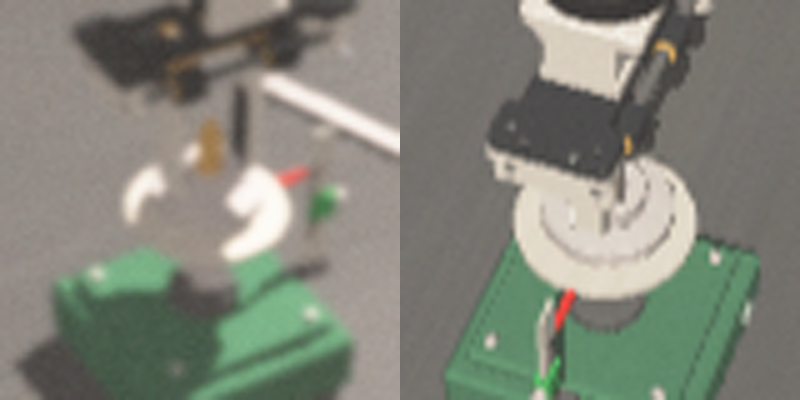

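>>> drive_tool:
  rows:
    - {"dx":0,"dy":0.6,"dz":1.5,"turn":0}
    - {"dx":0,"dy":0.6,"dz":3,"turn":0}
    - {"dx":0,"dy":0.6,"dz":4.5,"turn":0}
    - {"dx":0,"dy":0.6,"dz":6,"turn":0}
    - {"dx":0,"dy":0.6,"dz":7,"turn":0}
    - {"dx":0,"dy":0.6,"dz":8,"turn":0}
    - {"dx":0,"dy":0.6,"dz":9,"turn":0}
    - {"dx":0,"dy":0.6,"dz":10,"turn":0}
    - {"dx":0,"dy":0.6,"dz":11,"turn":0}
    - {"dx":0,"dy":0.6,"dz":12,"turn":0}
    - {"dx":0,"dy":0.6,"dz":13,"turn":0}
    - {"dx":0,"dy":0.6,"dz":14,"turn":0}
    - {"dx":0,"dy":0.6,"dz":15,"turn":0}
    - {"dx":0,"dy":0.6,"dz":16,"turn":0}
    - {"dx":0,"dy":0.6,"dz":16,"turn":0}

```text
t: 12.07
ee_pos: [0.4939, 0.1589, 0.1814]
eef_rot: [-3.141, 0.0, -0.0]
contact_force: [-1.2, 0.1, -1.9]
opening: 0.0454
```

```bash
python3 weigh.py
```

```text
[-0.74 -0.13 -1.25] [0.47 0.48 0.6 ] [-1.1 -1.3 -1.6 -0.2 -2.3 -1.  -1.2] open 0.04531087528177413 [0.4939 0.1589 0.1816] 12.4167
```

>>> drive_tool:
  rows:
    - {"dx":0,"dy":0,"dz":0.6,"turn":0}
    - {"dx":0,"dy":0,"dz":1.2,"turn":0}
    - {"dx":0,"dy":0,"dz":1.8,"turn":0}
    - {"dx":0,"dy":0,"dz":2.4,"turn":0}
    - {"dx":0,"dy":0,"dz":2.9,"turn":0}
    - {"dx":0,"dy":0,"dz":2.9,"turn":0}
    - {"dx":0,"dy":0,"dz":2.9,"turn":0}

```text
t: 13.0
ee_pos: [0.4939, 0.1589, 0.1786]
eef_rot: [-3.142, 0.0, -0.0]
contact_force: [-0.3, 1.0, -0.4]
opening: 0.0452
```

```bash
python3 weigh.py; python3 two.py s8
```

```text
[-1.08  0.07 -0.44] [0.27 0.48 0.37] [ 0.1 -0.8 -0.4 -0.7 -0.2 -0.1 -1. ] open 0.045439613367116605 [0.4939 0.1589 0.1786] 13.35
[0.4939 0.1589 0.1786] [-0.63 -0.2  -0.98] 0.0454 13.35
```

View pics/s8.png

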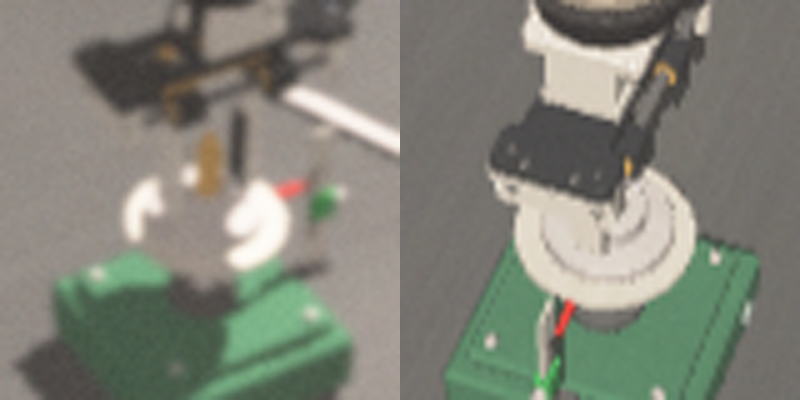

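>>> drive_tool:
  rows:
    - {"dx":-0.5,"dy":0,"dz":0.3,"turn":0}
    - {"dx":-0.8,"dy":0,"dz":0.6,"turn":0}
    - {"dx":-0.8,"dy":0,"dz":0.6,"turn":0}
    - {"dx":-0.8,"dy":0,"dz":0.6,"turn":0}
  grip_force: 5

```text
t: 13.78
ee_pos: [0.4934, 0.1589, 0.1782]
eef_rot: [-3.141, 0.001, -0.001]
contact_force: [3.5, -0.1, -0.6]
opening: 0.0463
```

>>> drive_tool:
  rows:
    - {"dx":0,"dy":0,"dz":0,"turn":0}
    - {"dx":0,"dy":0,"dz":0,"turn":0}
    - {"dx":0,"dy":0,"dz":0,"turn":0}
    - {"dx":0,"dy":0,"dz":0,"turn":0}
    - {"dx":0,"dy":0,"dz":0,"turn":0}
    - {"dx":0,"dy":0,"dz":0,"turn":0}
  gripper: -0.4

```text
t: 14.28
ee_pos: [0.493, 0.1589, 0.178]
eef_rot: [3.142, -0.0, -0.0]
contact_force: [0.5, -0.2, -1.0]
opening: 0.0656
```

```bash
python3 weigh.py; python3 two.py s9
```

```text
[-0.04 -0.28 -0.12] [0.53 0.22 0.42] [-0.9  0.3 -0.2  0.5 -0.2 -0.2  0. ] open 0.06559057683634827 [0.4931 0.1589 0.178 ] 14.6333
[0.4931 0.1589 0.178 ] [ 0.84 -0.1   0.  ] 0.0656 14.63
```

View pics/s9.png

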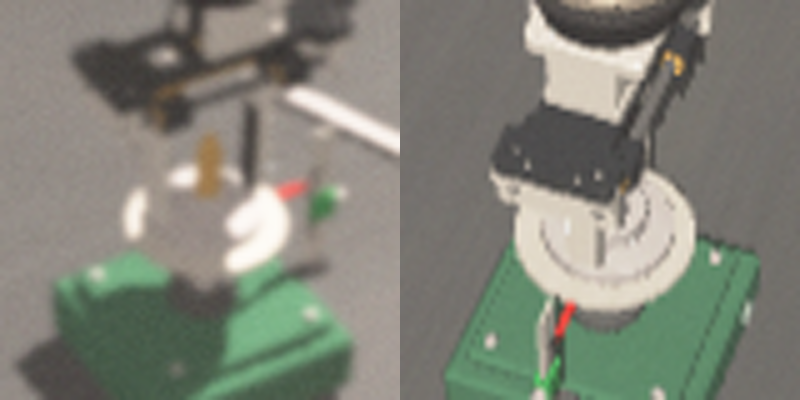

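>>> drive_tool:
  rows:
    - {"dx":0,"dy":0,"dz":-3,"turn":0}
    - {"dx":0,"dy":0,"dz":-12,"turn":0}
    - {"dx":0,"dy":0,"dz":-30,"turn":0}
    - {"dx":0,"dy":0,"dz":-60,"turn":0}
    - {"dx":0,"dy":0,"dz":-90,"turn":0}
    - {"dx":0,"dy":0,"dz":-112,"turn":0}
    - {"dx":4,"dy":12,"dz":-122,"turn":0}
    - {"dx":14,"dy":36,"dz":-124,"turn":0}
    - {"dx":28,"dy":68,"dz":-124,"turn":0}
    - {"dx":44,"dy":102,"dz":-124,"turn":0}
    - {"dx":60,"dy":136,"dz":-115,"turn":0}
    - {"dx":76,"dy":168,"dz":-100,"turn":0}
    - {"dx":92,"dy":200,"dz":-80,"turn":0}
    - {"dx":106,"dy":230,"dz":-58,"turn":0}
    - {"dx":118,"dy":256,"dz":-34,"turn":0}
    - {"dx":126,"dy":274,"dz":-8,"turn":0}
    - {"dx":129,"dy":281,"dz":20,"turn":0}
    - {"dx":129,"dy":282,"dz":46,"turn":0}
    - {"dx":129,"dy":282,"dz":60,"turn":0}
    - {"dx":129,"dy":282,"dz":64,"turn":0}

```text
t: 16.4
ee_pos: [0.6209, -0.1228, 0.1121]
eef_rot: [-3.141, 0.0, 0.005]
contact_force: [-0.8, 0.1, 0.5]
opening: 0.0656
```

```bash
python3 - <<'E'
from h import *
a=grab_frame("scene")[:,:,::-1];b=grab_frame("side")[:,:,::-1]
cv2.imwrite("pics/a10.png",a);cv2.imwrite("pics/b10.png",b)
x=cv2.resize(a[165:215,335:385],None,fx=8,fy=8,interpolation=2);y=cv2.resize(b[215:265,295:345],None,fx=8,fy=8,interpolation=2)
cv2.imwrite(f"pics/s10.png",np.hstack([x,y]))
E
python3 shot.py w10;python3 -c "
from h import *
crop(cv2.imread('pics/w10.png'),170,40,470,260,2.6,'pics/w10a.png')
go(.623,-.1228,.0395,-90)"
```

```text
ee [ 0.6221 -0.1226  0.1145] [-3.1412e+00 -7.0000e-04  3.0000e-04] F [-0.1  -0.71 -0.28] open 0.0658 t 16.5
dx 0.2 dy 0.1 dz 75.9  yjaw now -90.0deg turn 0.000  q [ 0.38  0.51 -0.38  1.78  0.23  0.9  -1.67] t 16.55
```

View pics/s10.png

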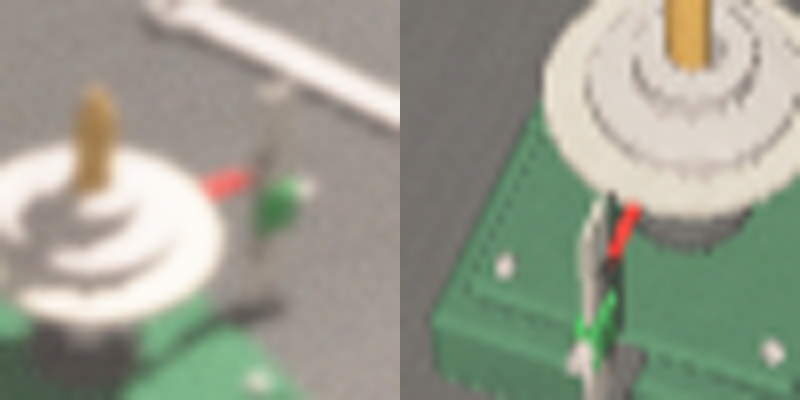

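View pics/w10a.png

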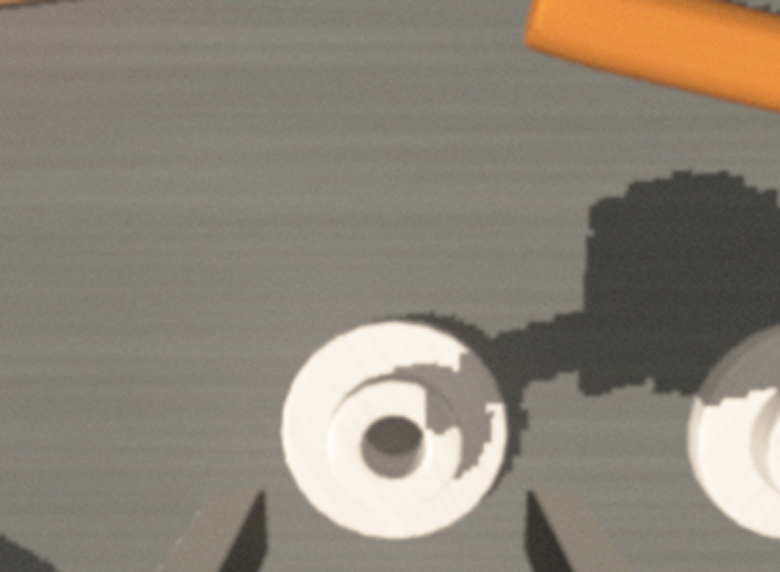

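```bash
python3 - <<'E'
from h import *
w=np.load("w10.npy");c=(w[:,:3],w[:,3:6],w[:,6])
q=lambda x,y:(170+x/2.6,40+y/2.6)
print(onz("wrist",*q(393,446),.028,c),onz("wrist",*q(394.5,430),.012,c))
go(.6235,-.1230,.0395,-90)
# pointer & tab heights
E
```

```text
[ 0.62297711 -0.12297099  0.028     ] [ 0.6240459  -0.12348093  0.012     ]
dx 0.7 dy 0.3 dz 75.9  yjaw now -90.0deg turn 0.000  q [ 0.38  0.51 -0.38  1.78  0.23  0.9  -1.67] t 16.55
```

>>> drive_tool:
  rows:
    - {"dx":1,"dy":-0.4,"dz":10,"turn":0}
    - {"dx":1,"dy":-0.4,"dz":30,"turn":0}
    - {"dx":1,"dy":-0.4,"dz":50,"turn":0}
    - {"dx":1,"dy":-0.4,"dz":64,"turn":0}
    - {"dx":1,"dy":-0.4,"dz":72,"turn":0}
    - {"dx":1,"dy":-0.4,"dz":75,"turn":0}
    - {"dx":1,"dy":-0.4,"dz":75,"turn":0}
    - {"dx":1,"dy":-0.4,"dz":75,"turn":0}

```text
t: 17.22
ee_pos: [0.6235, -0.1227, 0.0397]
eef_rot: [3.142, -0.0, 0.001]
contact_force: [0.1, 0.3, 0.2]
opening: 0.0657
```

>>> drive_tool:
  rows:
    - {"dx":0,"dy":0,"dz":0,"turn":0}
    - {"dx":0,"dy":0,"dz":0,"turn":0}
    - {"dx":0,"dy":0,"dz":0,"turn":0}
    - {"dx":0,"dy":0,"dz":0,"turn":0}
    - {"dx":0,"dy":0,"dz":0,"turn":0}
    - {"dx":0,"dy":0,"dz":0,"turn":0}
  gripper: 1
  grip_force: 30

```text
t: 17.72
ee_pos: [0.6233, -0.1227, 0.0395]
eef_rot: [3.142, -0.001, 0.001]
contact_force: [-1.4, 0.6, 6.6]
opening: 0.0446
```

>>> drive_tool:
  rows:
    - {"dx":0,"dy":0,"dz":-3,"turn":0}
    - {"dx":0,"dy":0,"dz":-10,"turn":0}
    - {"dx":0,"dy":0,"dz":-25,"turn":0}
    - {"dx":0,"dy":0,"dz":-50,"turn":0}
    - {"dx":0,"dy":0,"dz":-80,"turn":0}
    - {"dx":0,"dy":0,"dz":-100,"turn":0}
    - {"dx":0,"dy":0,"dz":-110,"turn":0}
    - {"dx":0,"dy":0,"dz":-110,"turn":0}
    - {"dx":0,"dy":0,"dz":-110,"turn":0}
    - {"dx":0,"dy":0,"dz":-110,"turn":0}

```text
t: 18.55
ee_pos: [0.6221, -0.1228, 0.1474]
eef_rot: [-3.141, 0.0, 0.003]
contact_force: [-0.5, 0.0, -5.5]
opening: 0.0447
```

```bash
python3 weigh.py; python3 shot.py w11;  python3 -c "
from h import *
crop(cv2.imread('pics/w11.png'),170,100,470,320,2.6,'pics/w11a.png')"
```

```text
[-0.33 -0.27 -4.74] [0.48 0.54 0.32] [-4.8 -4.5 -4.7 -4.4 -4.8 -4.5 -5.5] open 0.044924862426407065 [ 0.6228 -0.1227  0.1485] 18.9
ee [ 0.6228 -0.1227  0.1485] [-3.1413e+00  3.0000e-04  1.1000e-03] F [-0.39  0.1  -5.45] open 0.0449 t 18.9
```

View pics/w11a.png

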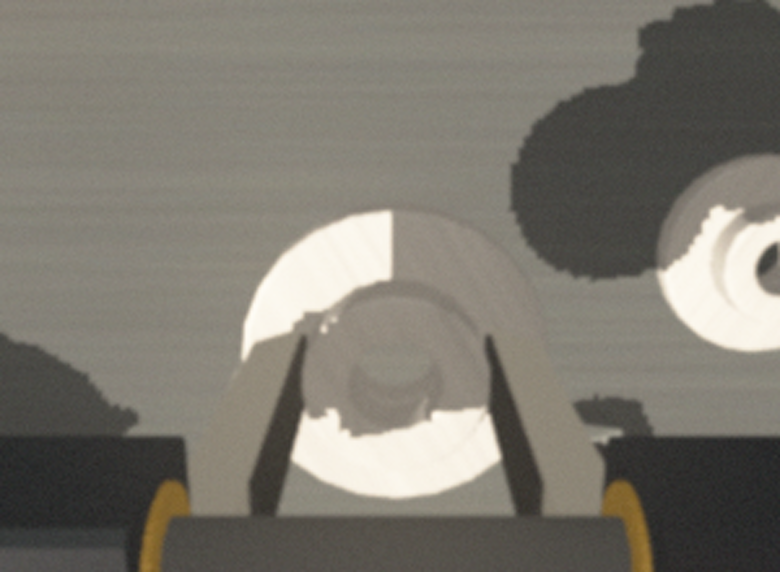

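```bash
python3 -c "
from h import *
go(.494,.1588,.30,-90)"
```

```text
dx -129.0 dy -281.5 dz -151.3  yjaw now -90.0deg turn -0.000  q [ 0.39  0.47 -0.39  1.75  0.21  0.96 -1.65] t 18.95
```

>>> drive_tool:
  rows:
    - {"dx":-3,"dy":-6,"dz":-14,"turn":0}
    - {"dx":-9,"dy":-20,"dz":-44,"turn":0}
    - {"dx":-20,"dy":-44,"dz":-76,"turn":0}
    - {"dx":-34,"dy":-74,"dz":-104,"turn":0}
    - {"dx":-49,"dy":-107,"dz":-126,"turn":0}
    - {"dx":-64,"dy":-140,"dz":-142,"turn":0}
    - {"dx":-80,"dy":-174,"dz":-150,"turn":0}
    - {"dx":-95,"dy":-207,"dz":-151,"turn":0}
    - {"dx":-109,"dy":-238,"dz":-151,"turn":0}
    - {"dx":-120,"dy":-262,"dz":-151,"turn":0}
    - {"dx":-127,"dy":-277,"dz":-151,"turn":0}
    - {"dx":-129,"dy":-281.5,"dz":-151,"turn":0}
    - {"dx":-129,"dy":-281.5,"dz":-151,"turn":0}
    - {"dx":-129,"dy":-281.5,"dz":-151,"turn":0}
    - {"dx":-129,"dy":-281.5,"dz":-145,"turn":0}
    - {"dx":-129,"dy":-281.5,"dz":-135,"turn":0}
    - {"dx":-129,"dy":-281.5,"dz":-125,"turn":0}
    - {"dx":-129,"dy":-281.5,"dz":-120,"turn":0}
    - {"dx":-129,"dy":-281.5,"dz":-120,"turn":0}

```text
t: 20.53
ee_pos: [0.4934, 0.1581, 0.2671]
eef_rot: [3.141, -0.001, -0.004]
contact_force: [0.3, 0.3, -5.1]
opening: 0.045
```

```bash
python3 -c "
from h import *
go(.494,.1588,.254,-90)"; python3 two.py s12
```

```text
dx 0.6 dy -0.7 dz 13.1  yjaw now -90.0deg turn -0.001  q [ 0.09  0.18 -0.59  1.88  0.11  1.12 -2.11] t 20.53
[0.4934 0.1581 0.2671] [ 0.27  0.3  -5.12] 0.045 20.53
```

View pics/s12.png

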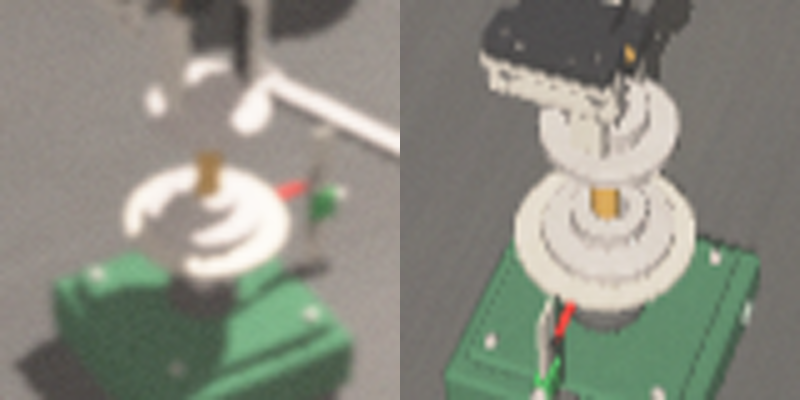

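>>> drive_tool:
  rows:
    - {"dx":0.5,"dy":-0.6,"dz":4,"turn":0}
    - {"dx":0.5,"dy":-0.6,"dz":8,"turn":0}
    - {"dx":0.5,"dy":-0.6,"dz":11,"turn":0}
    - {"dx":0.5,"dy":-0.6,"dz":14,"turn":0}
    - {"dx":0.5,"dy":-0.6,"dz":17,"turn":0}
    - {"dx":0.5,"dy":-0.6,"dz":20,"turn":0}
    - {"dx":0.5,"dy":-0.6,"dz":23,"turn":0}
    - {"dx":0.5,"dy":-0.6,"dz":26,"turn":0}
    - {"dx":0.5,"dy":-0.6,"dz":29,"turn":0}
    - {"dx":0.5,"dy":-0.6,"dz":32,"turn":0}
    - {"dx":0.5,"dy":-0.6,"dz":35,"turn":0}
    - {"dx":0.5,"dy":-0.6,"dz":38,"turn":0}
    - {"dx":0.5,"dy":-0.6,"dz":41,"turn":0}
    - {"dx":0.5,"dy":-0.6,"dz":44,"turn":0}
    - {"dx":0.5,"dy":-0.6,"dz":47,"turn":0}
    - {"dx":0.5,"dy":-0.6,"dz":50,"turn":0}
    - {"dx":0.5,"dy":-0.6,"dz":53,"turn":0}
    - {"dx":0.5,"dy":-0.6,"dz":55,"turn":0}
    - {"dx":0.5,"dy":-0.6,"dz":55,"turn":0}

```text
t: 22.22
ee_pos: [0.4944, 0.1593, 0.2136]
eef_rot: [3.142, -0.0, -0.001]
contact_force: [-0.8, 1.0, -4.8]
opening: 0.0444
```

```bash
python3 weigh.py; python3 two.py s13
```

```text
[ 0.23 -0.3  -4.99] [0.47 0.38 0.36] [-5.  -4.9 -4.7 -5.8 -4.6 -4.8 -5.1] open 0.04482753606540839 [0.4946 0.1594 0.2142] 22.5667
[0.4946 0.1594 0.2142] [-0.19  0.1  -5.14] 0.0448 22.57
```

View pics/s13.png

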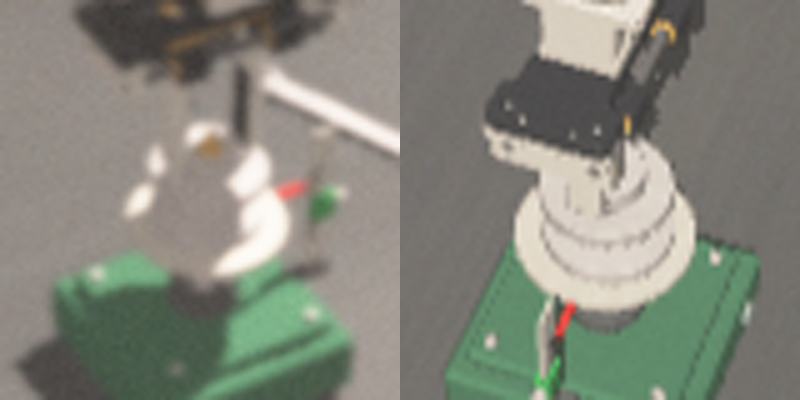

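>>> drive_tool:
  rows:
    - {"dx":0,"dy":0,"dz":2,"turn":0}
    - {"dx":0,"dy":0,"dz":4,"turn":0}
    - {"dx":0,"dy":0,"dz":5.5,"turn":0}
    - {"dx":0,"dy":0,"dz":6.5,"turn":0}
    - {"dx":0,"dy":0,"dz":7.5,"turn":0}
    - {"dx":0,"dy":0,"dz":8.5,"turn":0}
    - {"dx":0,"dy":0,"dz":9.5,"turn":0}
    - {"dx":0,"dy":0,"dz":10.5,"turn":0}
    - {"dx":0,"dy":0,"dz":11.5,"turn":0}
    - {"dx":0,"dy":0,"dz":12.5,"turn":0}
    - {"dx":0,"dy":0,"dz":13.5,"turn":0}
    - {"dx":0,"dy":0,"dz":14.5,"turn":0}
    - {"dx":0,"dy":0,"dz":15.5,"turn":0}
    - {"dx":0,"dy":0,"dz":16.5,"turn":0}
    - {"dx":0,"dy":0,"dz":17.5,"turn":0}
    - {"dx":0,"dy":0,"dz":18.5,"turn":0}
    - {"dx":0,"dy":0,"dz":18.5,"turn":0}

```text
t: 24.08
ee_pos: [0.4946, 0.1594, 0.1954]
eef_rot: [-3.142, 0.0, -0.0]
contact_force: [-0.6, 0.3, -1.4]
opening: 0.0449
```

```bash
python3 weigh.py
```

```text
[-1.3  -0.25 -1.84] [0.34 0.44 0.4 ] [-2.3 -1.6 -1.5 -1.6 -2.  -2.5 -1.5] open 0.044830552003993274 [0.4946 0.1594 0.1956] 24.4333
```

>>> drive_tool:
  rows:
    - {"dx":0,"dy":0,"dz":0.9,"turn":0}
    - {"dx":0,"dy":0,"dz":1.8,"turn":0}
    - {"dx":0,"dy":0,"dz":2.7,"turn":0}
    - {"dx":0,"dy":0,"dz":3.6,"turn":0}
    - {"dx":0,"dy":0,"dz":4.4,"turn":0}
    - {"dx":0,"dy":0,"dz":4.8,"turn":0}
    - {"dx":0,"dy":0,"dz":4.8,"turn":0}
    - {"dx":0,"dy":0,"dz":4.8,"turn":0}

```text
t: 25.1
ee_pos: [0.4946, 0.1594, 0.1907]
eef_rot: [-3.142, 0.0, -0.0]
contact_force: [-1.2, -0.1, -1.1]
opening: 0.0447
```

```bash
python3 weigh.py
```

```text
[-0.69 -0.37 -0.58] [0.23 0.25 0.32] [-1.1 -0.4 -1.  -0.4 -0.3 -0.6 -0.2] open 0.045034608257173425 [0.4946 0.1594 0.1908] 25.45
```

Just slightly short; another 0.8 mm down, then release.

>>> drive_tool:
  rows:
    - {"dx":-0.2,"dy":0,"dz":0.4,"turn":0}
    - {"dx":-0.2,"dy":0,"dz":0.8,"turn":0}
    - {"dx":-0.2,"dy":0,"dz":0.8,"turn":0}
  grip_force: 8

```text
t: 25.7
ee_pos: [0.4945, 0.1594, 0.1899]
eef_rot: [-3.141, 0.0, -0.0]
contact_force: [0.3, 0.1, 0.5]
opening: 0.0452
```

>>> drive_tool:
  rows:
    - {"dx":0,"dy":0,"dz":0,"turn":0}
    - {"dx":0,"dy":0,"dz":0,"turn":0}
    - {"dx":0,"dy":0,"dz":0,"turn":0}
    - {"dx":0,"dy":0,"dz":0,"turn":0}
    - {"dx":0,"dy":0,"dz":0,"turn":0}
    - {"dx":0,"dy":0,"dz":0,"turn":0}
  gripper: -0.4

```text
t: 26.2
ee_pos: [0.4944, 0.1594, 0.1899]
eef_rot: [-3.142, 0.0, -0.0]
contact_force: [-0.2, 0.5, -0.1]
opening: 0.0658
```

>>> drive_tool:
  rows:
    - {"dx":0,"dy":0,"dz":-2,"turn":0}
    - {"dx":0,"dy":0,"dz":-10,"turn":0}
    - {"dx":0,"dy":0,"dz":-25,"turn":0}
    - {"dx":0,"dy":0,"dz":-50,"turn":0}
    - {"dx":0,"dy":0,"dz":-80,"turn":0}
    - {"dx":0,"dy":0,"dz":-105,"turn":0}
    - {"dx":0,"dy":4,"dz":-118,"turn":0}
    - {"dx":0,"dy":20,"dz":-122,"turn":0}
    - {"dx":0,"dy":46,"dz":-122,"turn":0}
    - {"dx":0,"dy":74,"dz":-122,"turn":0}
    - {"dx":0,"dy":96,"dz":-122,"turn":0}
    - {"dx":0,"dy":105,"dz":-122,"turn":0}
    - {"dx":0,"dy":105,"dz":-122,"turn":0}

```text
t: 27.28
ee_pos: [0.4944, 0.0524, 0.3125]
eef_rot: [3.141, -0.005, 0.001]
contact_force: [1.0, -0.2, 0.2]
opening: 0.0656
```

```bash
python3 - <<'E'
from h import *
a=grab_frame("scene")[:,:,::-1];b=grab_frame("side")[:,:,::-1]
cv2.imwrite("pics/a14.png",a);cv2.imwrite("pics/b14.png",b)
x=cv2.resize(a[165:215,335:385],None,fx=8,fy=8,interpolation=2);y=cv2.resize(b[215:265,295:345],None,fx=8,fy=8,interpolation=2)
cv2.imwrite(f"pics/s14.png",np.hstack([x,y]))
E
python3 shot.py w14
```

```text
ee [0.4944 0.0553 0.3123] [-3.1411e+00  1.0000e-04 -8.0000e-04] F [-0.23  0.06 -0.78] open 0.0662 t 27.38
```

View pics/s14.png

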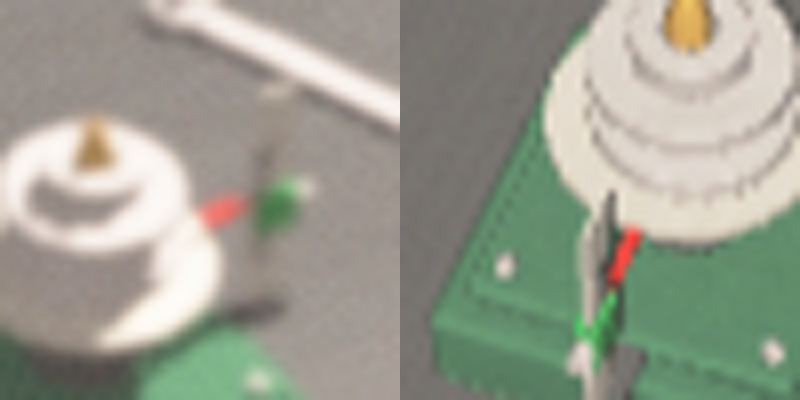

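View pics/w14.png

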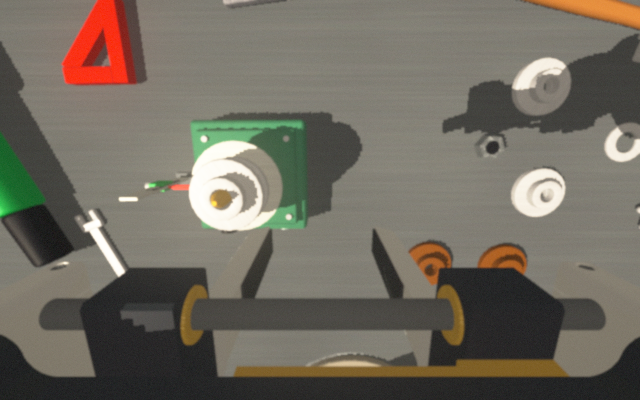

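```bash
python3 - <<'E'
import cv2,numpy as np
L=[("pics/w1.png",20,160),("pics/w3.png",205,170),("pics/w14.png",110,160)]
o=[cv2.resize(cv2.imread(f)[v:v+50,u:u+60],None,fx=6,fy=6,interpolation=2) for f,u,v in L]
a=cv2.resize(cv2.imread("pics/a14.png")[175:207,356:396],None,fx=9,fy=9.375,interpolation=2)
b=cv2.resize(cv2.imread("pics/b14.png")[235:275,298:346],None,fx=7.5,fy=7.5,interpolation=2)
print(a.shape,b.shape,o[0].shape)
cv2.imwrite("pics/tab.png",np.vstack([np.hstack(o[:2]),np.hstack([a,b])]))
cv2.imwrite("pics/tab2.png",o[2])
E
```

```text
(300, 360, 3) (300, 360, 3) (300, 360, 3)
```

View pics/tab.png

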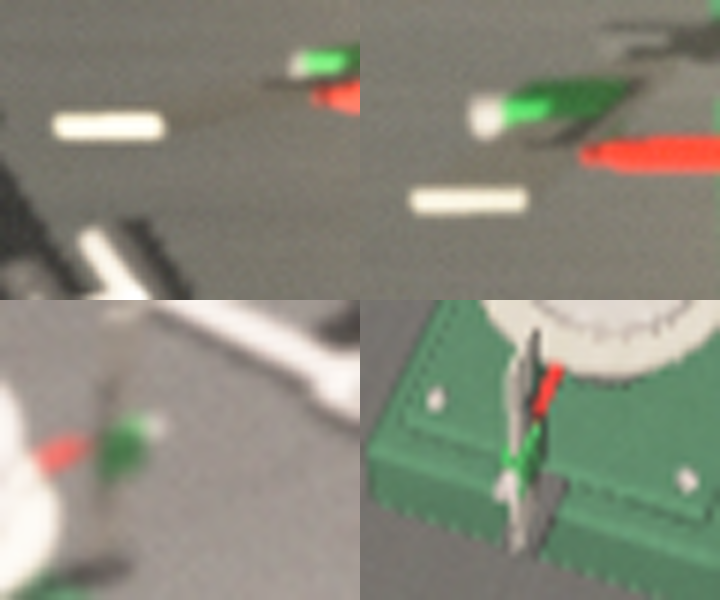

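View pics/tab2.png

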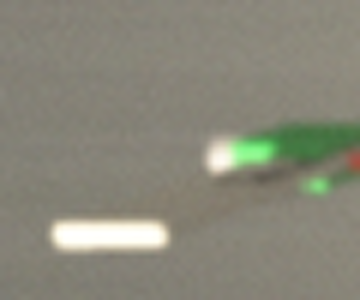

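```bash
python3 - <<'E'
from h import *
def ld(n): w=np.load(n+".npy");return (w[:,:3],w[:,3:6],w[:,6])
c1,c3,c14=ld("w1"),ld("w3"),ld("w14")
for a in (0,1,-1):
  r=[ray("wrist",77.2+a*.7,170.3,c1),ray("wrist",236.7,187.8,c3),ray("wrist",155.8,185.2,c14)]
  print("tri",tri(r),tri([r[0],r[1]]),tri([r[1],r[2]]))
# known y: inner edge at stem+0.085 (camera frame stem y .1577)
Y=.1577+.085
for n,c,u,v in(("w1",c1,77.2,170.3),("w3",c3,236.7,187.8),("w14",c14,155.8,185.2),("w3bot",c3,250,184)):
    o,d=ray("wrist",u,v,c);P=o+d*(Y-o[1])/d[1];print(n,P)
# sanity: strip top inner edge z .18 and pointer
for n,c,u,v in(("w1 strip",c1,20+163/6,160+127/6),("w3 strip",c3,205+167/6,170+201/6),("w14strip",c14,110+168/6,160+235/6),("w3 ptr",c3,205+222/6,170+153/6)):
    o,d=ray("wrist",u,v,c);P=o+d*(Y-o[1])/d[1];print(n,P)
# project model to scene/side
for n,im,(u,v,sx,sy,ox,oy) in(("scene","a14",(356,175,9,9.375,0,300)),("side","b14",(298,235,7.5,7.5,360,300))):
  for z in (.105,.11,.115,.12,.125,.13,.18):
    p=proj(n,[.495,Y,z])[0];print(n,z,((p-[u,v])*[sx,sy]+[ox,oy]).round(0))
E
```

```text
tri [0.49788834 0.25329867 0.12428821] [0.49794639 0.2533386  0.1243186 ] [0.49795207 0.25346795 0.12373573]
tri [0.49762149 0.25382849 0.12287153] [0.49766251 0.25379357 0.12276251] [0.49795207 0.25346795 0.12373573]
tri [0.49815376 0.25277092 0.12569719] [0.49822785 0.25288747 0.12586142] [0.49795207 0.25346795 0.12373573]
w1 [0.49949848 0.2427     0.1370588 ]
w3 [0.50591633 0.2427     0.15984201]
w14 [0.50145768 0.2427     0.14234029]
w3bot [0.49871791 0.2427     0.10377008]
w1 strip [0.49402602 0.2427     0.17792964]
w3 strip [0.49365365 0.2427     0.17672293]
w14strip [0.49398566 0.2427     0.17733738]
w3 ptr [0.49351253 0.2427     0.14239687]
scene 0.105 [ 89. 468.]
scene 0.11 [ 90. 458.]
scene 0.115 [ 91. 448.]
scene 0.12 [ 92. 438.]
scene 0.125 [ 93. 428.]
scene 0.13 [ 93. 418.]
scene 0.18 [102. 314.]
side 0.105 [532. 440.]
side 0.11 [531. 433.]
side 0.115 [531. 426.]
side 0.12 [531. 419.]
side 0.125 [531. 412.]
side 0.13 [530. 405.]
side 0.18 [528. 330.]
```

>>> drive_tool:
  rows:
    - {"dx":6,"dy":-6,"dz":0,"turn":0.1}
    - {"dx":22,"dy":-20,"dz":0,"turn":0.22}
    - {"dx":46,"dy":-44,"dz":0,"turn":0.34}
    - {"dx":70,"dy":-70,"dz":0,"turn":0.46}
    - {"dx":94,"dy":-98,"dz":0,"turn":0.58}
    - {"dx":116,"dy":-128,"dz":4,"turn":0.7}
    - {"dx":136,"dy":-160,"dz":12,"turn":0.82}
    - {"dx":150,"dy":-190,"dz":30,"turn":0.94}
    - {"dx":160,"dy":-218,"dz":54,"turn":1.06}
    - {"dx":166,"dy":-240,"dz":80,"turn":1.18}
    - {"dx":166,"dy":-256,"dz":110,"turn":1.3}
    - {"dx":166,"dy":-264,"dz":140,"turn":1.42}
    - {"dx":166,"dy":-265,"dz":166,"turn":1.52}
    - {"dx":166,"dy":-265,"dz":184,"turn":1.57}
    - {"dx":166,"dy":-265,"dz":190,"turn":1.57}
    - {"dx":166,"dy":-265,"dz":190,"turn":1.57}
    - {"dx":166,"dy":-265,"dz":190,"turn":1.57}

```text
t: 28.85
ee_pos: [0.6508, 0.3027, 0.1424]
eef_rot: [2.508, -1.863, -0.069]
contact_force: [-0.2, -0.2, -2.3]
opening: 0.0663
```

```bash
python3 shot.py w15
```

```text
ee [0.6508 0.3027 0.1424] [ 2.5083 -1.8625 -0.069 ] F [-0.2  -0.17 -2.29] open 0.0663 t 28.85
```

View pics/w15.png

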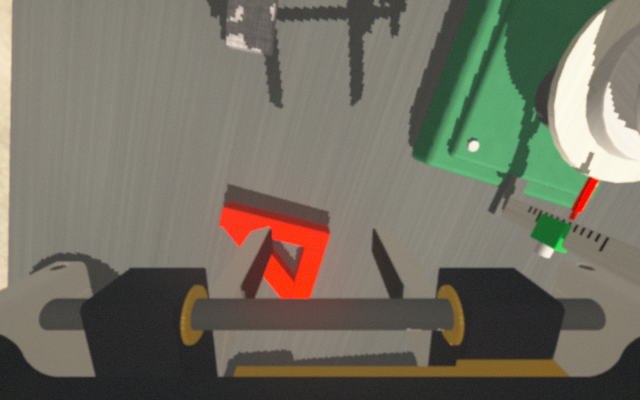

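```bash
python3 -c "
from h import *
crop(cv2.imread('pics/w15.png'),480,160,640,280,5,'pics/w15a.png')"
```

View pics/w15a.png

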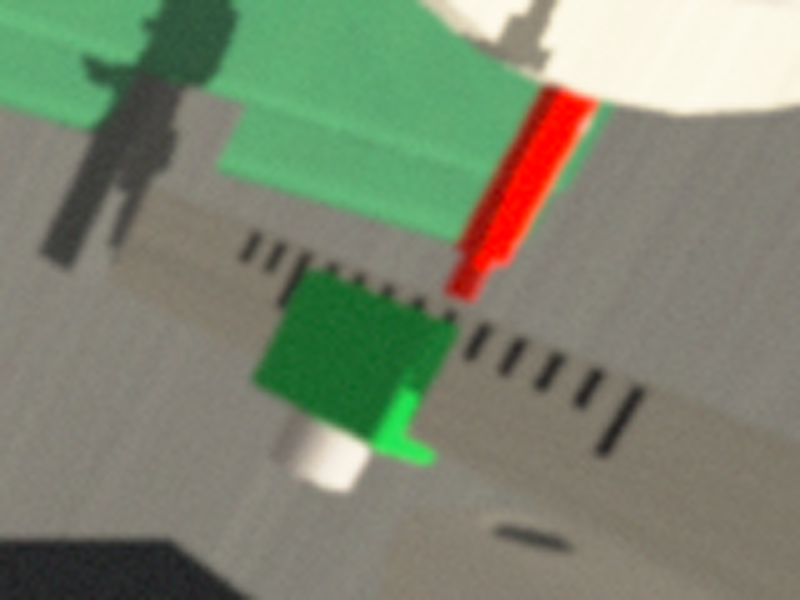

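```bash
python3 - <<'E'
from h import *
from scipy.optimize import least_squares
w=np.load("w15.npy");c=(w[:,:3],w[:,3:6],w[:,6])
q=lambda x,y:np.array((480+x/5,160+y/5))
T,B=q(457,322),q(310,265);p=q(458,296)
f=lambda x:np.r_[proj("wrist",[x[0],x[1],x[2]+.0115],c)[0]-T,proj("wrist",[x[0],x[1],x[2]-.0115],c)[0]-B]
r=least_squares(f,[.5,.243,.11]);print("window",r.x,r.fun)
S=.1577
for Y in (.084,):
  o,d=ray("wrist",*p,c);P=o+d*(S+Y-o[1])/d[1];print("ptr by y-plane",P)
for X in (.4935,.4945,.4955):
  o,d=ray("wrist",*p,c);P=o+d*(X-o[0])/d[0];print("ptr by x",P)
for X in (.496,.498,.500,.502):
  for n,u in(("T",T),("B",B)):
    o,d=ray("wrist",*u,c);P=o+d*(X-o[0])/d[0];print(X,n,P)
E
```

```text
window [0.50968451 0.24383198 0.12366487] [-0.10459444  0.25552924  0.11772843 -0.28761621]
ptr by y-plane [0.49532596 0.2417     0.11994123]
ptr by x [0.4935     0.24181779 0.11820607]
ptr by x [0.4945     0.24175328 0.11915635]
ptr by x [0.4955     0.24168877 0.12010662]
0.496 T [0.496      0.24478653 0.12226475]
0.496 B [0.496      0.24518554 0.09745216]
0.498 T [0.498      0.24462323 0.12414686]
0.498 B [0.498      0.24501787 0.09960606]
0.5 T [0.5        0.24445993 0.12602898]
0.5 B [0.5        0.2448502  0.10175997]
0.502 T [0.502      0.24429663 0.12791109]
0.502 B [0.502      0.24468253 0.10391388]
```

>>> drive_tool:
  rows:
    - {"dx":0,"dy":0,"dz":0,"turn":0}
    - {"dx":0,"dy":0,"dz":0,"turn":0}
    - {"dx":0,"dy":0,"dz":0,"turn":0}
    - {"dx":0,"dy":0,"dz":0,"turn":0}
    - {"dx":0,"dy":0,"dz":0,"turn":0}

```text
t: 29.32
ee_pos: [0.6522, 0.2975, 0.1466]
eef_rot: [2.509, -1.867, -0.073]
contact_force: [0.0, 0.5, 0.1]
opening: 0.066
```

```bash
python3 shot.py w16; python3 -c "
from h import *
c=cam('wrist');p=proj('wrist',[.497,.243,.117],c)[0];print(p)
u,v=[int(x) for x in p];u=min(u,560);im=cv2.imread('pics/w16.png');u0=max(u-80,0);v0=max(v-60,0);print(u0,v0)
crop(im,u0,v0,u0+160,v0+120,5,'pics/w16a.png')"
```

```text
ee [0.6522 0.2975 0.1466] [ 2.5094 -1.8665 -0.0726] F [0.   0.49 0.09] open 0.066 t 29.32
[558.45199253 223.83155439]
478 163
```

View pics/w16a.png

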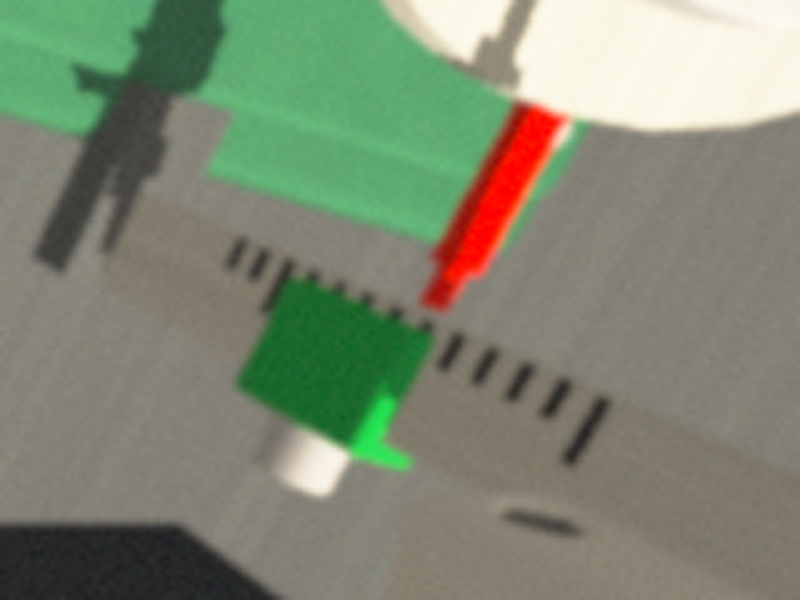

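```bash
python3 - <<'E'
from h import *
from scipy.optimize import least_squares
w=np.load("w16.npy");c=(w[:,:3],w[:,3:6],w[:,6])
q=lambda x,y:np.array((478+x/5,163+y/5))
def seg(T,B):
    f=lambda x:np.r_[proj("wrist",[x[0],x[1],x[2]+.0115],c)[0]-T,proj("wrist",[x[0],x[1],x[2]-.0115],c)[0]-B]
    r=least_squares(f,[.5,.243,.11]);return r.x.round(4),r.fun.round(2)
print("outer",seg(q(350,449),q(238,383)))
for T in((430,335),(415,341),(405,345)):print("inner",T,seg(q(*T),q(291,279)))
p=q(432,307)
for X in (.4935,.4945,.4955):
  o,d=ray("wrist",*p,c);P=o+d*(X-o[0])/d[0];print("ptr by x",P)
for x in (.496,.5,.505):
  for z in(.1025,.114,.1255):print(x,z,((proj("wrist",[x,.2435,z],c)[0]-[478,163])*5).round(0))
print(arm.get_obs()["joint_positions"].round(2))
E
```

```text
outer (array([0.4884, 0.2654, 0.1012]), array([ 0.08, -0.13, -0.08,  0.15]))
inner (430, 335) (array([0.508 , 0.2443, 0.1222]), array([-0.23,  0.51,  0.26, -0.57]))
inner (415, 341) (array([0.4957, 0.2466, 0.1089]), array([ 0.2 , -0.43, -0.22,  0.48]))
inner (405, 345) (array([0.4865, 0.2483, 0.0988]), array([ 0.49, -1.07, -0.54,  1.18]))
ptr by x [0.4935     0.24205382 0.11800299]
ptr by x [0.4945     0.24195708 0.11896845]
ptr by x [0.4955     0.24186034 0.11993391]
0.496 0.1025 [324. 274.]
0.496 0.114 [387. 302.]
0.496 0.1255 [458. 332.]
0.5 0.1025 [300. 267.]
0.5 0.114 [363. 294.]
0.5 0.1255 [432. 324.]
0.505 0.1025 [271. 258.]
0.505 0.114 [331. 285.]
0.505 0.1255 [399. 315.]
[-1.14  0.87  1.09  1.58 -0.83  1.25 -2.73]
```

```bash
python3 - <<'E'
from h import *
def ld(n): w=np.load(n+".npy");return (w[:,:3],w[:,3:6],w[:,6])
c3,c14,c15,c16=map(ld,("w3","w14","w15","w16"))
q=lambda x,y:(478+x/5,163+y/5)
q15=lambda x,y:(480+x/5,160+y/5)
def show(n,obs):
    X=tri([ray("wrist",u,v,c) for c,(u,v) in obs]);print(n,X.round(4),[ (proj("wrist",X,c)[0]-[u,v]).round(1) for c,(u,v) in obs])
show("outer top front",[(c14,(148.7,183.6)),(c16,q(350,449)),(c3,(228.9,186.5)),(c15,q15(372,443))])
show("o w14,w16",[(c14,(148.7,183.6)),(c16,q(350,449))])
show("o w3,w16",[(c3,(228.9,186.5)),(c16,q(350,449))])
show("trans",[(c14,(155.8,183.6)),(c16,q(385,393)),(c15,q15(405,388))])
# bottom inner corner: w3 dark corner, w16
show("bot inner w3",[(c3,(250,183.3)),(c16,q(291,279)),(c15,q15(310,265))])
# strip face reference: pointer tip w16 vs w14 ; strip top from w14/w3 z .18
p=[(c14,(110+350/6,160+163/6)),(c16,q(432,307)),(c15,q15(460,296))]
show("ptr",p)
E
```

```text
outer top front [0.4994 0.2629 0.123 ] [array([-0.5,  0.1]), array([-0.2, -0.6]), array([-0.2,  0.2]), array([-0.2, -0.7])]
o w14,w16 [0.4992 0.2629 0.1227] [array([-0.4,  0.2]), array([-0.2, -0.7])]
o w3,w16 [0.4997 0.2628 0.1235] [array([-0.3,  0.1]), array([ 0. , -0.5])]
trans [0.4991 0.2544 0.1232] [array([-0.6,  0.3]), array([-0.5, -0.2]), array([ 0.1, -0.9])]
bot inner w3 [0.4986 0.2448 0.1   ] [array([-1. ,  0.2]), array([ 0.2, -1.4]), array([-0.1, -0.3])]
ptr [0.4941 0.2418 0.1187] [array([-0.2,  0.1]), array([ 0.3, -0.3]), array([-0.5, -0.1])]
```

>>> drive_tool:
  rows:
    - {"dx":0,"dy":0,"dz":-6,"turn":-0.05}
    - {"dx":0,"dy":0,"dz":-20,"turn":-0.15}
    - {"dx":0,"dy":0,"dz":-40,"turn":-0.25}
    - {"dx":0,"dy":0,"dz":-60,"turn":-0.35}
    - {"dx":0,"dy":0,"dz":-70,"turn":-0.4}
    - {"dx":0,"dy":0,"dz":-70,"turn":-0.4}
    - {"dx":0,"dy":0,"dz":-70,"turn":-0.4}
    - {"dx":0,"dy":0,"dz":-70,"turn":-0.4}

```text
t: 30.03
ee_pos: [0.6545, 0.2971, 0.2132]
eef_rot: [2.834, -1.335, -0.076]
contact_force: [-0.7, -0.4, 0.7]
opening: 0.0654
```

```bash
python3 shot.py w17; python3 -c "
from h import *
print(arm.get_obs()['joint_positions'].round(3))
c=cam('wrist');p=proj('wrist',[.497,.243,.117],c)[0];print(p)
u,v=[int(x) for x in p];im=cv2.imread('pics/w17.png');u0=min(max(u-60,0),520);v0=max(v-45,0);print(u0,v0)
crop(im,u0,v0,u0+120,v0+90,6.5,'pics/w17a.png')"
```

```text
ee [0.6545 0.2971 0.2132] [ 2.8337 -1.3346 -0.0763] F [-0.74 -0.35  0.72] open 0.0654 t 30.03
[-1.117  0.772  1.054  1.516 -0.701  1.31  -2.417]
[479.2448722  262.73166797]
419 217
```

View pics/w17a.png

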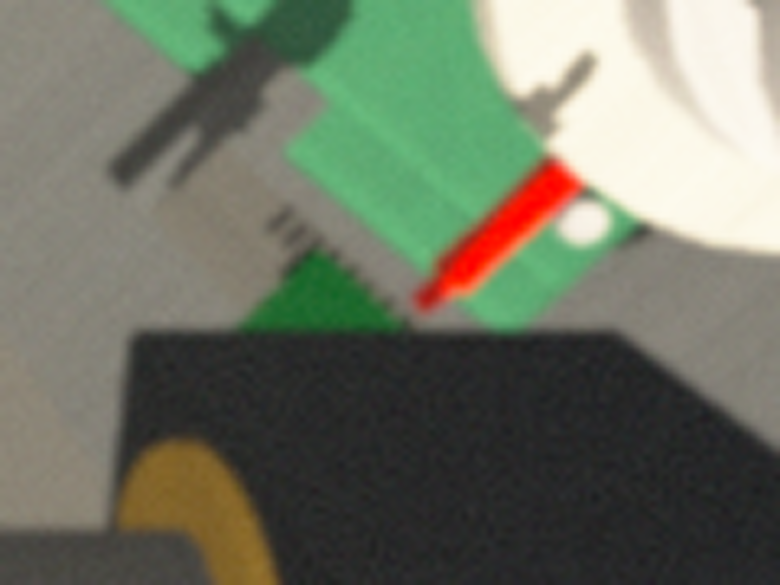

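```bash
python3 - <<'E'
from h import *
def ld(n): w=np.load(n+".npy");return (w[:,:3],w[:,3:6],w[:,6])
c3,c14,c15,c16,c17=map(ld,("w3","w14","w15","w16","w17"))
q=lambda x,y:(478+x/5,163+y/5)
q15=lambda x,y:(480+x/5,160+y/5)
q17=lambda x,y:(419+x/6.5,217+y/6.5)
def show(n,obs):
    X=tri([ray("wrist",u,v,c) for c,(u,v) in obs]);print(n,X.round(4),[ (proj("wrist",X,c)[0]-[u,v]).round(1) for c,(u,v) in obs])
show("bot inner",[(c3,(250,183.3)),(c16,q(291,279)),(c15,q15(310,265)),(c17,q17(320,250))])
show("bot inner",[(c16,q(291,279)),(c17,q17(320,250))])
show("ptr",[(c14,(110+350/6,160+163/6)),(c16,q(432,307)),(c15,q15(460,296)),(c17,q17(417,303))])
show("ptr",[(c16,q(432,307)),(c17,q17(417,303))])
E
python3 two.py s17
```

```text
bot inner [0.4985 0.2449 0.1003] [array([-1.1,  0.3]), array([ 0.5, -1.2]), array([ 0.2, -0.1]), array([-0.3, -0.5])]
bot inner [0.4995 0.2453 0.1019] [array([ 0.7, -0.3]), array([-0.5,  0. ])]
ptr [0.4942 0.2416 0.1187] [array([-0.1, -0. ]), array([ 0.3, -0.5]), array([-0.5, -0.3]), array([0. , 0.5])]
ptr [0.4984 0.2414 0.1229] [array([ 0.3, -0.2]), array([-0.2,  0. ])]
[0.6544 0.2972 0.2128] [ 0.83  0.34 -0.47] 0.066 30.08
```

View pics/s17.png

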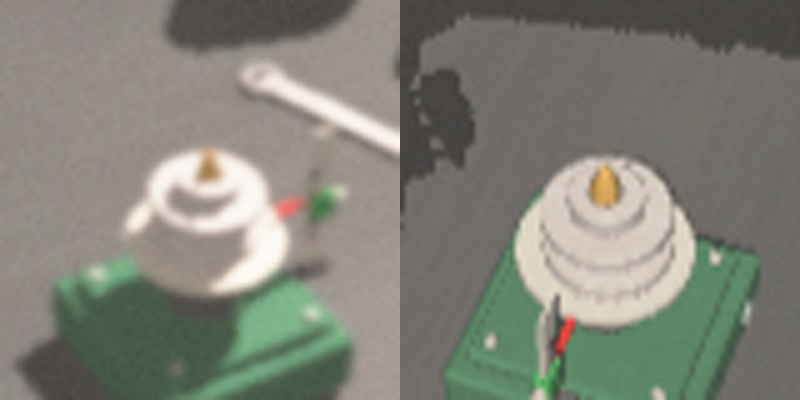

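View pics/s17_si.png

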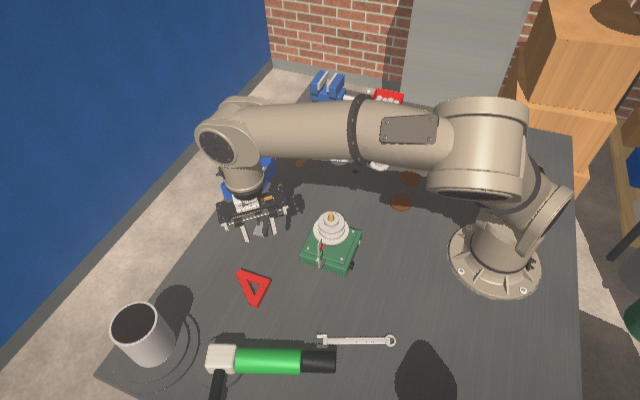

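```bash
python3 -c "
from h import *
print(arm.get_obs()['t']); print(arm.close_job())"
```

```text
30.1833
the job is handed in; nothing more can be done
None
```

I threaded two steel collars on the stem, one at a time, and handed the job in at about 30 s. By my measurements the pointer is inside the green tab, but in its upper half.

**Placing:** Each collar was let down at roughly 12 mm/s and released only once the wrist force read close to zero. They weigh roughly 3.6 N and 4.7 N, and the pan sank about 27 mm in all. I had no direct reading of the pan's speed; the readings and pictures after each release showed it at rest.

**Last checks:**
- **Pointer and tab:** measured from several wrist views, the pointer tip is at z ≈ 0.119 m. The tab runs from about 0.100 to 0.123 m, with its middle near 0.112 m. The pointer is therefore 6–8 mm above the middle, against 11.5 mm allowed.
- **Disagreements:** the force and height estimate put the pointer at 0.120 m, and the scene picture put the tab's middle about 5.5 mm below the pointer; both agree with this. Estimates from a single view scattered more: one put the tab's middle at 0.122–0.124 m. One short-baseline two-view fit put the pointer at 0.123 m. I gave these less weight.
- **Other collars and things:** I did not touch the two spare collars, and the last view in which both show clearly has them flat on the bench. I did not touch the other things either, and the gripper is well clear of the scale.
- **Wrist joint:** while taking one of the views the last joint ran up to its range limit (-2.73 rad). I backed it off before handing in.

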